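# Build up stacks of angle plies on ridge formers under their cauls

### The job

Build up the two dry stacks of moulded angle plies: each ridge former starts with one ply on it, long on one and short on the other, under the grooved pressing caul of the same length. Take the cauls off, nest every loose ply onto the stack of its own length, legs bedded down and ends flush, feeling for the top of the stack before you let go and never dropping a piece onto it, then seat each caul back on top of its own finished stack, ends flush as well. Leave the mallet, chisel, sanding block and glue bottle where they are.

Things in the scene. Friction and masses are not known exactly. Their poses are not given: they have to be found in the camera images.
- former_1: one of two identical fixed wooden ridge formers, 150 mm long, 45 mm wide, upright sides and a 45 degree roof. How high the eaves stand above the bench differs from start to start (30 to 45 mm). x along the ridge. Origin 45 mm below the eaves (which may be below the bench top), middle of its length. Carries the first long ply.
- former_2: one of two identical fixed wooden ridge formers, 150 mm long, 45 mm wide, upright sides and a 45 degree roof. How high the eaves stand above the bench differs from start to start (30 to 45 mm). x along the ridge. Origin 45 mm below the eaves (which may be below the bench top), middle of its length. Carries the first short ply.
- long_0: plywood angle, two 38 mm legs 6 mm thick at a right angle, 140 mm long, about 40 g; the first ply, loose, already sitting on a former. Ridge up, like a tent. Origin: mid length and width, level with the lower leg edges; x along its length, z up. Ridge 31 mm, outermost leg edges (53.7 mm wide over them, the place to grip) 4 mm above the origin. Nested on another it lies 8.5 mm higher.
- short_0: plywood angle, two 38 mm legs 6 mm thick at a right angle, 95 mm long, about 40 g; the first ply, loose, already sitting on the other former. Ridge up, like a tent. Origin: mid length and width, level with the lower leg edges; x along its length, z up. Ridge 31 mm, outermost leg edges (53.7 mm wide over them, the place to grip) 4 mm above the origin. Nested on another it lies 8.5 mm higher.
- long_1: plywood angle, two 38 mm legs 6 mm thick at a right angle, 140 mm long, about 40 g; to be stacked (may be absent). Ridge up, like a tent. Origin: mid length and width, level with the lower leg edges; x along its length, z up. Ridge 31 mm, outermost leg edges (53.7 mm wide over them, the place to grip) 4 mm above the origin. Nested on another it lies 8.5 mm higher.
- long_2: plywood angle, two 38 mm legs 6 mm thick at a right angle, 140 mm long, about 40 g; to be stacked (may be absent). Ridge up, like a tent. Origin: mid length and width, level with the lower leg edges; x along its length, z up. Ridge 31 mm, outermost leg edges (53.7 mm wide over them, the place to grip) 4 mm above the origin. Nested on another it lies 8.5 mm higher.
- long_3: plywood angle, two 38 mm legs 6 mm thick at a right angle, 140 mm long, about 40 g; to be stacked (may be absent). Ridge up, like a tent. Origin: mid length and width, level with the lower leg edges; x along its length, z up. Ridge 31 mm, outermost leg edges (53.7 mm wide over them, the place to grip) 4 mm above the origin. Nested on another it lies 8.5 mm higher.
- short_1: plywood angle, two 38 mm legs 6 mm thick at a right angle, 95 mm long, about 40 g; to be stacked (may be absent). Ridge up, like a tent. Origin: mid length and width, level with the lower leg edges; x along its length, z up. Ridge 31 mm, outermost leg edges (53.7 mm wide over them, the place to grip) 4 mm above the origin. Nested on another it lies 8.5 mm higher.
- short_2: plywood angle, two 38 mm legs 6 mm thick at a right angle, 95 mm long, about 40 g; to be stacked (may be absent). Ridge up, like a tent. Origin: mid length and width, level with the lower leg edges; x along its length, z up. Ridge 31 mm, outermost leg edges (53.7 mm wide over them, the place to grip) 4 mm above the origin. Nested on another it lies 8.5 mm higher.
- short_3: plywood angle, two 38 mm legs 6 mm thick at a right angle, 95 mm long, about 40 g; to be stacked (may be absent). Ridge up, like a tent. Origin: mid length and width, level with the lower leg edges; x along its length, z up. Ridge 31 mm, outermost leg edges (53.7 mm wide over them, the place to grip) 4 mm above the origin. Nested on another it lies 8.5 mm higher.
- long_caul: pressing caul, 140 mm long, 0.3 to 0.6 kg: two 10 mm boards at a right angle like a tent (59 mm wide, ridge 37 mm up), a grip batten along the ridge, 26 mm wide, 120 mm long, its top 72 mm above the origin. Starts on the first ply of its length; nests over a ply as a ply does, 8.5 mm higher than it. Origin: mid length and width, level with the lower inner board edges; x along its length, z up.
- short_caul: pressing caul, 95 mm long, 0.2 to 0.4 kg: two 10 mm boards at a right angle like a tent (59 mm wide, ridge 37 mm up), a grip batten along the ridge, 26 mm wide, 75 mm long, its top 72 mm above the origin. Starts on the first ply of its length; nests over a ply as a ply does, 8.5 mm higher than it. Origin: mid length and width, level with the lower inner board edges; x along its length, z up.
- mallet: bystander: rubber-headed mallet lying on the bench, 255 mm long, 64 mm high; origin under its head, handle towards its -x
- glue_bottle: bystander: white glue bottle, standing, 56 mm across, 150 mm high; origin under its middle
- sanding_block: bystander: cork sanding block, 90 x 55 x 35 mm; origin under its middle
- chisel: bystander: short chisel, lying, 150 mm long, 26 mm high; origin under its middle
Mind the look-alikes: they are no part of the job. Leave any blue or yellow look-alike of the long_1 alone.

How it is judged (in metres and radians):
On the way, in this order (a step that is already met when the one before it is completed fails the run):
1. every loose ply is nested on the stack of its own length, ends flush (x of long_0 in the frame of former_1 between -0.01 and 0.01 m and y of long_0 in the frame of former_1 between -0.005 and 0.005 m and angle between each of long_0, short_0, long_1, long_2, long_3, short_1, short_2, short_3's own z axis and vertical below 0.08 rad and angle between the x axis of long_0 and the x axis of former_1, either way round below 0.06 rad and x of short_0 in the frame of former_2 between -0.01 and 0.01 m and y of short_0 in the frame of former_2 between -0.005 and 0.005 m and angle between the x axis of short_0 and the x axis of former_2, either way round below 0.06 rad and x of long_1 in the frame of long_0 between -0.007 and 0.007 m and y of long_1 in the frame of long_0 between -0.005 and 0.005 m and z of each of long_1, long_2, long_3 in the frame of long_0 above 0.005 m and angle between the x axis of each of long_1, long_2, long_3 and the x axis of long_0, either way round below 0.06 rad and x of long_2 in the frame of long_0 between -0.007 and 0.007 m and y of long_2 in the frame of long_0 between -0.005 and 0.005 m and x of long_3 in the frame of long_0 between -0.007 and 0.007 m and y of long_3 in the frame of long_0 between -0.005 and 0.005 m and x of short_1 in the frame of short_0 between -0.007 and 0.007 m and y of short_1 in the frame of short_0 between -0.005 and 0.005 m and z of each of short_1, short_2, short_3 in the frame of short_0 above 0.005 m and angle between the x axis of each of short_1, short_2, short_3 and the x axis of short_0, either way round below 0.06 rad and x of short_2 in the frame of short_0 between -0.007 and 0.007 m and y of short_2 in the frame of short_0 between -0.005 and 0.005 m and x of short_3 in the frame of short_0 between -0.007 and 0.007 m and y of short_3 in the frame of short_0 between -0.005 and 0.005 m and contact force between each of long_1, long_2, long_3, short_1, short_2, short_3 and the fingers below 0.1 N), for 0.2 s.
2. the caul of matching length sits on each stack (x of long_caul in the frame of long_0 between -0.007 and 0.007 m and y of long_caul in the frame of long_0 between -0.005 and 0.005 m and z of long_caul in the frame of long_0 above 0.005 m and angle between the x axis of long_caul and the x axis of long_0, either way round below 0.06 rad and angle between each of long_caul, short_caul's own z axis and vertical below 0.08 rad and z of long_caul in the frame of long_1 above 0.004 m and z of long_caul in the frame of long_2 above 0.004 m and z of long_caul in the frame of long_3 above 0.004 m and x of short_caul in the frame of short_0 between -0.007 and 0.007 m and y of short_caul in the frame of short_0 between -0.005 and 0.005 m and z of short_caul in the frame of short_0 above 0.005 m and angle between the x axis of short_caul and the x axis of short_0, either way round below 0.06 rad and z of short_caul in the frame of short_1 above 0.004 m and z of short_caul in the frame of short_2 above 0.004 m and z of short_caul in the frame of short_3 above 0.004 m), for 0.2 s.
At the end, for the whole second after the job is handed in: All plies nested on the first ply of their length, matching caul on top: ends within 7 mm of flush with the first ply, sideways within 5 mm, parallel within 0.06 rad, upright within 0.08 rad; first ply within 10 mm of its former's middle; all at rest (all of step 2 and x of long_0 in the frame of former_1 between -0.01 and 0.01 m and y of long_0 in the frame of former_1 between -0.005 and 0.005 m and angle between each of long_0, short_0, long_1, long_2, long_3, short_1, short_2, short_3's own z axis and vertical below 0.08 rad and angle between the x axis of long_0 and the x axis of former_1, either way round below 0.06 rad and x of short_0 in the frame of former_2 between -0.01 and 0.01 m and y of short_0 in the frame of former_2 between -0.005 and 0.005 m and angle between the x axis of short_0 and the x axis of former_2, either way round below 0.06 rad and x of long_1 in the frame of long_0 between -0.007 and 0.007 m and y of long_1 in the frame of long_0 between -0.005 and 0.005 m and z of each of long_1, long_2, long_3 in the frame of long_0 above 0.005 m and angle between the x axis of each of long_1, long_2, long_3 and the x axis of long_0, either way round below 0.06 rad and x of long_2 in the frame of long_0 between -0.007 and 0.007 m and y of long_2 in the frame of long_0 between -0.005 and 0.005 m and x of long_3 in the frame of long_0 between -0.007 and 0.007 m and y of long_3 in the frame of long_0 between -0.005 and 0.005 m and x of short_1 in the frame of short_0 between -0.007 and 0.007 m and y of short_1 in the frame of short_0 between -0.005 and 0.005 m and z of each of short_1, short_2, short_3 in the frame of short_0 above 0.005 m and angle between the x axis of each of short_1, short_2, short_3 and the x axis of short_0, either way round below 0.06 rad and x of short_2 in the frame of short_0 between -0.007 and 0.007 m and y of short_2 in the frame of short_0 between -0.005 and 0.005 m and x of short_3 in the frame of short_0 between -0.007 and 0.007 m and y of short_3 in the frame of short_0 between -0.005 and 0.005 m and linear speed of each of long_1, long_2, long_3, short_1, short_2, short_3, long_caul, short_caul below 0.02 m/s); the robot touches nothing.
It fails at once if the mallet, chisel, sanding block or glue bottle is pushed more than 50 mm from where it lay (distance of any of mallet, glue_bottle, sanding_block, chisel from where it was at the start of the episode above 0.05 m).
It fails at once if a ply or caul is dropped onto its stack (a free fall of more than about 8 mm) ((linear speed of long_1 above 0.4 m/s and contact force between long_1 and anything else below 0.02 N and horizontal distance between long_1 and former_1 below 0.06 m and angle between long_1's own z axis and vertical below 0.3 rad) or (linear speed of long_2 above 0.4 m/s and contact force between long_2 and anything else below 0.02 N and horizontal distance between long_2 and former_1 below 0.06 m and angle between long_2's own z axis and vertical below 0.3 rad) or (linear speed of long_3 above 0.4 m/s and contact force between long_3 and anything else below 0.02 N and horizontal distance between long_3 and former_1 below 0.06 m and angle between long_3's own z axis and vertical below 0.3 rad) or (linear speed of short_1 above 0.4 m/s and contact force between short_1 and anything else below 0.02 N and horizontal distance between short_1 and former_2 below 0.06 m and angle between short_1's own z axis and vertical below 0.3 rad) or (linear speed of short_2 above 0.4 m/s and contact force between short_2 and anything else below 0.02 N and horizontal distance between short_2 and former_2 below 0.06 m and angle between short_2's own z axis and vertical below 0.3 rad) or (linear speed of short_3 above 0.4 m/s and contact force between short_3 and anything else below 0.02 N and horizontal distance between short_3 and former_2 below 0.06 m and angle between short_3's own z axis and vertical below 0.3 rad) or (linear speed of long_caul above 0.4 m/s and contact force between long_caul and anything else below 0.02 N and horizontal distance between long_caul and former_1 below 0.06 m and angle between long_caul's own z axis and vertical below 0.3 rad) or (linear speed of short_caul above 0.4 m/s and contact force between short_caul and anything else below 0.02 N and horizontal distance between short_caul and former_2 below 0.06 m and angle between short_caul's own z axis and vertical below 0.3 rad)).
Of long_1, long_2, long_3, short_1, short_2, short_3 only 4 to 5 are there at a start; the rules pass over those that are not, and their reading is None.
At some moment in a run one of long_1, long_2, long_3, short_1, short_2, short_3 may be knocked a few centimetres aside while the robot is not near it.
It also fails if it takes over 210 s, if anything falls off the work surface, if the arm or the gripper's body presses on something with over 40 N, if the wrist force passes 120 N, or if a joint passes its speed limit or range.

### The arm

A 6-joint arm with a two-finger parallel gripper is mounted at the origin on the work surface. World frame = base frame: x ahead of the robot, y to its left, z up, the work surface at z = 0. Lengths are in mm, angles in degrees, forces in N, time in s.
With the tool pointing down it reaches from about 425 to 1125 mm from the base axis. Payload 14.9 kg.
Tool frame: the origin (TCP) lies at the very end of the fingers, on their centre line; the grasp point (between the pads) lies 19 mm behind it; z points along the fingers, y is the line along which they close (so a half turn about z gives the same grasp; the last joint's range is limited). The gripper opens to 91 mm and grips with 3 to 60 N. Pads are 32 mm wide; open, the fingers measure 118 mm over their backs; the gripper's body (76 mm by 178 mm) begins 60 mm behind the grasp point.
Start: joints at [-77.882, 21.709, 99.362, -0, 58.929, -1.908], TCP at [169.648, -679.144, 193.232] pointing down, gripper open.
Joint ranges: [-158.91, 158.91], [-42.39, 125.64], [0.06, 152.35], [-60.88, 240.88], [17.5, 164.5], [-176.32, 176.32]. Speed limits (degrees/s): [108.29, 108.29, 136.94, 180, 180, 180].

### API

Orientations are given as a 3x3 rotation matrix whose columns are the frame's x, y, z axes.
In Python, from workcell import readout, optics, r, spotter gives the robot as it stands.
- The arm moves only by the tool drive_tool, never from a script. Its argument "motion" is a list of rows, each a list of 2 entries, a list of its own where there are three numbers: the shift along the tool's x, y, z in m, then the turn about the tool's z in degrees. A call has exactly 8 rows; each row shifts and turns the commanded pose from where the row before left it, along the tool's axes as they then stand; what a row does not reach is not made up. A row lasts 1/12 s, in which the tool goes at most 41.7 mm and 7.16 degrees, less where a joint would pass 70% of its speed; a pose out of reach is approached as far as the arm can. A call with a gripper value outside its range is refused whole. "grip" is the gripper command: -1 is fully open, 1 is shut, values between are in proportion, set as the call begins (left out, the last holds). The fingers move at their own pace and stop on an object; "grip_force" is the grip in N (left out, the last holds). Time passes only in rows, so rows that do not move let the fingers close, or fill a call up. It gives the time, the measured TCP pose, the force, the opening and the grip force at its end, in the units of the state.
- readout.state(): the state, without advancing time (a new reading comes with each control period).
- optics.grab_frame(name): name is "side" or "top"; returns the picture (400x640x3 uint8, blue, green, red); there is no depth.
- optics.camera_info(name): a dict with "mtx" (3x3 intrinsics, pixels), "cam_to_world" (4x4, takes a point from camera to world coordinates). Camera axes: x right, y down, z forward; pixel columns grow to the right and rows downward; lengths in mm; the calibration is good to about 2 mm. A picture is of the moment at which its call begins. camera_info takes no time and is no camera call.
- r.sign_off(): hands the job in; it is judged then, once.
Trained networks look in the newest picture that a camera, given by its name, has taken for a name from the list of things; names that differ only in an ending like _2 or _b are one class to them, and where a whole thing is asked for, a point or a joint stands for the part that bears it (a point fixed in the world has none). Each returns a list of dicts, best first, with "p" (0 to 1); they miss things now and then, are a little off and sometimes report something else, mostly with a low value. They report only what shows in the picture. A call takes as long as a camera call. They do not tell look-alikes from the thing itself.
- spotter.regions_of(target, camera): "pixels" (400x640 bool, what is visible of it) and "rect" ([left, top, right, bottom] in pixels, round what is visible of it).
The state is a dict: "time_s": time; "joints": joint angles; "qd": joint speeds; "effort": joint torques, N m; "eef_pos": TCP position; "tool_rot": TCP orientation; "force": force on the tool from outside, world axes, zero at the start; "wrist_torque": the same for the moment, N m; "opening": finger opening in mm; "grip_force": force on a finger pad.
Only numpy, scipy, OpenCV 4.12 (cv2) and the standard library are available. Lean on these libraries where they do the work, as an engineer would, in place of code of your own. Each camera call takes 0.05 s, during which the arm holds its last target. There are 200 camera calls.

## Working session

There is one attempt and no reset: what is moved stays moved. The work goes in short steps, Python scripts to look and compute and a tool call to move; the robot and the scene stay as the last step left them, time stands still between calls to the robot, and variables do not carry over. Pictures are saved under pics/ and viewed, at most 14 in all, crops included, and the job is handed in when it is done.

Besides the shell and the picture viewer there is one more tool, called after ">>>" by a JSON object that holds its "method" and its "body". drive_tool: Moves the arm, as the interface text tells. Its arguments: {"type":"object","properties":{"motion":{"type":"array"},"grip":{"type":"number"},"grip_force":{"type":"number"}},"required":["motion"]}

```bash
ls; mkdir -p pics; python3 - <<'E'
from workcell import readout, optics, r, spotter
import cv2,numpy as np
for n in("top","side"):
    cv2.imwrite(f"pics/{n}0.png",optics.grab_frame(n)); i=optics.camera_info(n); print(n,np.round(i["mtx"],1).tolist(),np.round(i["cam_to_world"],3).tolist())
s=readout.state();print({k:np.round(v,2).tolist() for k,v in s.items()})
E
```

```text
pics
top [[477.5, 0.0, 320.3], [0.0, 477.5, 204.3], [0.0, 0.0, 1.0]] [[-0.011, -0.983, 0.184, 251.014], [-1.0, 0.009, -0.011, 11.701], [0.009, -0.184, -0.983, 1501.385], [0.0, 0.0, 0.0, 1.0]]
side [[480.4, 0.0, 314.7], [0.0, 480.4, 208.2], [0.0, 0.0, 1.0]] [[-0.797, -0.344, 0.497, -156.155], [-0.605, 0.445, -0.661, 906.893], [0.006, -0.827, -0.562, 833.867], [0.0, 0.0, 0.0, 1.0]]
{'time_s': 0.1, 'joints': [-77.88, 21.73, 99.39, -0.0, 58.93, -1.91], 'qd': [0.06, -0.03, -0.1, -0.02, 0.01, -0.03], 'effort': [0.0, -76.5, -43.53, 0.07, 0.04, -0.0], 'eef_pos': [169.6, -678.78, 192.68], 'tool_rot': [[0.97, 0.24, -0.0], [0.24, -0.97, 0.0], [0.0, -0.0, -1.0]], 'force': [0.95, -0.04, 0.61], 'wrist_torque': [0.01, -0.04, -0.02], 'grip_force': 0.0, 'opening': 91.17}
```

View pics/top0.png

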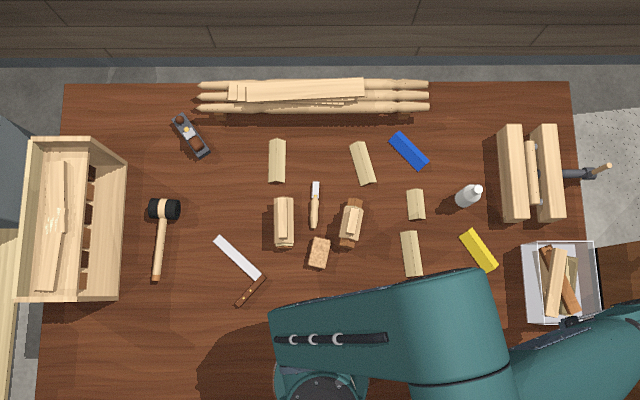

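View pics/side0.png

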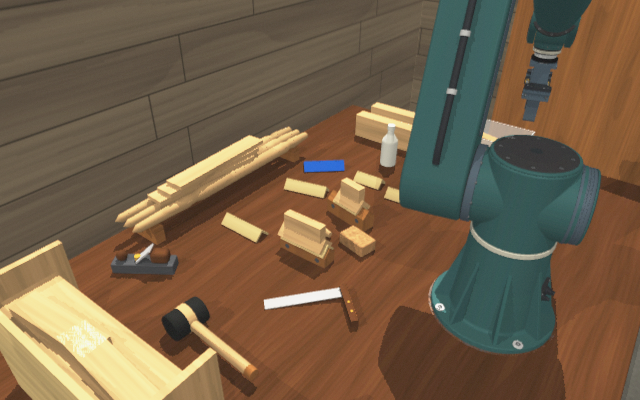

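```bash
python3 - <<'E'
from workcell import readout, optics, r, spotter
import cv2,numpy as np
im=optics.grab_frame("top");np.save("top.npy",im)
cv2.imwrite("pics/crop1.png",cv2.resize(im[125:290,250:510],None,fx=3,fy=3,interpolation=cv2.INTER_CUBIC))
hsv=cv2.cvtColor(im,cv2.COLOR_BGR2HSV)
for u,v in[(277,160),(362,165),(416,207),(411,255),(284,221),(351,220),(348,242),(300,170),(330,225),(275,155),(281,155),(408,150),(479,250)]: print((u,v),hsv[v,u],end=' ')
print()
for t in("long_1","short_1","long_caul","short_caul","former_1"):
    print(t,[(round(float(d["p"]),2),[int(x) for x in d["rect"]]) for d in spotter.regions_of(t,"top")])
E
```

```text
(277, 160) [ 20  71 222] (362, 165) [ 20  74 211] (416, 207) [ 21  73 207] (411, 255) [ 20  77 195] (284, 221) [ 17  78 233] (351, 220) [ 18  73 250] (348, 242) [ 13 136 172] (300, 170) [ 11 140 135] (330, 225) [ 11 146  82] (275, 155) [ 21  74 208] (281, 155) [ 20  71 227] (408, 150) [109 194 179] (479, 250) [ 25 178 200] 
long_1 [(0.96, [269, 140, 283, 177]), (0.82, [351, 139, 373, 183]), (0.77, [458, 229, 498, 271]), (0.72, [401, 232, 422, 276]), (0.61, [389, 127, 428, 169]), (0.55, [275, 241, 290, 244])]
short_1 [(0.87, [406, 188, 428, 221])]
long_caul [(0.92, [268, 197, 291, 243]), (0.29, [274, 240, 291, 245])]
short_caul [(0.92, [340, 208, 362, 240])]
former_1 [(0.75, [339, 194, 363, 250]), (0.73, [404, 189, 428, 220])]
```

View pics/crop1.png

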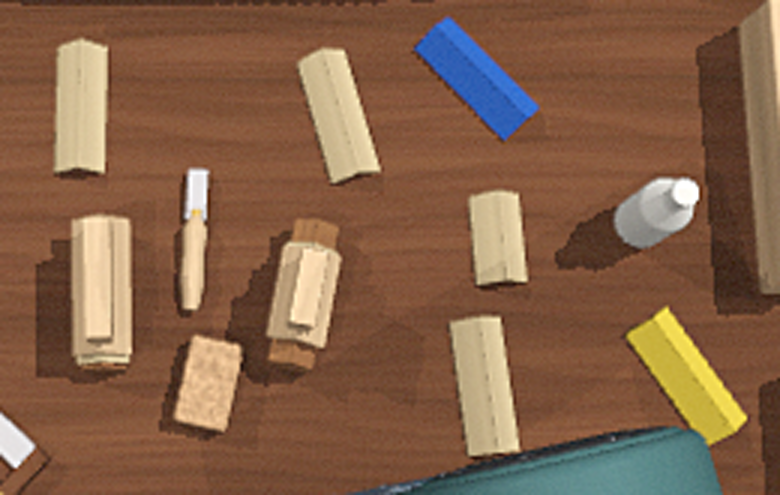

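```bash
cat > h.py <<'E'
from workcell import readout, optics, r, spotter
import cv2,numpy as np
from scipy.optimize import minimize
def box(L,w,z0,z1): return [(s*L/2,a*w/2,z) for s in(-1,1) for a in(-1,1) for z in(z0,z1)]
def ply(L,dz=0): return [(s*L/2,y,z+dz) for s in(-1,1) for y,z in((0,31),(26.85,4.24),(-26.85,4.24),(22.6,0),(-22.6,0))]
def caul(L,withply=True):
    t=[(s*L/2,y,z) for s in(-1,1) for y,z in((0,37),(29.5,7),(-29.5,7),(22.6,0),(-22.6,0))]
    return [t,box(L-20,26,30,72)]+([ply(L,-8.5)] if withply else [])
def proj(cam,P):
    i=optics.camera_info(cam);T=np.linalg.inv(np.array(i["cam_to_world"]));q=(T[:3,:3]@np.asarray(P,float).T).T+T[:3,3]
    u=(np.array(i["mtx"])@q.T).T;return u[:,:2]/u[:,2:]
def unproj(cam,u,v,z):
    i=optics.camera_info(cam);C=np.array(i["cam_to_world"]);d=C[:3,:3]@np.linalg.solve(np.array(i["mtx"]),[u,v,1.]);o=C[:3,3];return o+d*(z-o[2])/d[2]
def woodmask(im):
    h=cv2.cvtColor(im,cv2.COLOR_BGR2HSV);return cv2.inRange(h,(13,35,140),(25,112,255))
K=4
def render(cam,parts,p,org,sz):
    x,y,z,a=p;c,s=np.cos(np.radians(a)),np.sin(np.radians(a));m=np.zeros((sz[1]*K,sz[0]*K),np.uint8)
    for q in parts:
        q=np.array(q,float);W=np.c_[x+c*q[:,0]-s*q[:,1],y+s*q[:,0]+c*q[:,1],z+q[:,2]]
        u=(proj(cam,W)-org+.5)*K
        cv2.fillConvexPoly(m,np.round(cv2.convexHull(u.astype(np.float32))*16).astype(np.int32),1,shift=4)
    return cv2.resize(m.astype(np.float32),sz,interpolation=cv2.INTER_AREA)
def fit(ims,parts,p0,free,R=40,mask=woodmask):
    """ims {cam:img}; p0=[x,y,z,yaw]; free: indices fitted. returns pose, IoU"""
    D=[]
    for cam,im in ims.items():
        c=proj(cam,[[p0[0],p0[1],p0[2]+25]])[0].round().astype(int);o=c-R;m=mask(im)
        lab=cv2.connectedComponents(m)[1][max(o[1],0):o[1]+2*R,max(o[0],0):o[0]+2*R]
        q=render(cam,parts,p0,np.maximum(o,0),lab.shape[::-1]);n=np.bincount(lab[q>.5],minlength=2)
        n[0]=0;D.append((cam,np.maximum(o,0),(np.isin(lab,np.where(n>12)[0])).astype(np.float32)))
    p0=np.array(p0,float)
    def f(v):
        p=p0.copy();p[free]=v;L=0
        for cam,o,m in D:
            q=render(cam,parts,p,o,m.shape[::-1]);L+=1-np.minimum(q,m).sum()/np.maximum(q,m).sum()
        return L/len(D)
    best=None
    for k in (8,4):
        v0=p0[free] if best is None else best.x
        S=np.vstack([v0]+[v0+k*np.eye(len(free))[i] for i in range(len(free))])
        best=minimize(f,v0,method="Nelder-Mead",options=dict(initial_simplex=S,xatol=.05,fatol=1e-4,maxiter=300))
    p0[free]=best.x;return np.round(p0,1),round(1-best.fun,3)
def shift(x,y,z,yaw=None):
    """tool-axis shift (mm) from the measured pose to a target, turn about tool z (deg)"""
    s=readout.state();R=np.array(s["tool_rot"]);d=R.T@(np.array([x,y,z])-s["eef_pos"]);now=np.degrees(np.arctan2(R[1,0],R[0,0]))
    t=0 if yaw is None else -((yaw-now+90)%180-90)
    print("t",round(s["time_s"],2),"pos",np.round(s["eef_pos"],1),"yaw",round(now,1),"shift",np.round(d,1),"turn",round(t,1),"j6",round(s["joints"][5],1))
E
python3 - <<'E'
from h import *
im=np.load("top.npy");sd=cv2.imread("pics/side0.png")
for n,u,v,L,a in(("A",277,160,140,0),("B",362,163,140,15),("S",416,204,95,5),("C",411,253,140,5)):
    w=unproj("top",u,v,20);print(n,fit({"top":im},[ply(L)],[w[0],w[1],0,a],[0,1,3]))
for n,u,v,L,a in(("LC",284,221,140,0),("SC",351,222,95,-12)):
    w=unproj("top",u,v,70)
    for ims in({"top":im,"side":sd},):
        print(n,fit(ims,caul(L),[w[0],w[1],45,a],[0,1,2,3]))
    print(n,fit({"top":im},caul(L),[w[0],w[1],45,a],[0,1,3]))
E
```

```text
A (array([679. , 135.9,   0. ,  -1.4]), np.float64(0.953))
B (array([ 668.2, -141.8,    0. ,   14.6]), np.float64(0.954))
S (array([ 531. , -308.6,    0. ,    3.4]), np.float64(0.951))
C (array([ 373.8, -287.3,    0. ,    5.7]), np.float64(0.961))
LC (array([474.1, 110.2,  40. ,  -0. ]), np.float64(0.561))
LC (array([472.8, 109.3,  45. ,  -0. ]), np.float64(0.93))Traceback (most recent call last):
  File "<stdin>", line 8, in <module>
  File "h.py", line 42, in fit
    best=minimize(f,v0,method="Nelder-Mead",options=dict(initial_simplex=S,xatol=.05,fatol=1e-4,maxiter=300))
    res = _minimize_neldermead(fun, x0, args, callback, bounds=bounds,
                               **options)
    fxcc = func(xcc)
    fx = function(np.copy(x), *(wrapper_args + args))
  File "h.py", line 36, in f
    q=render(cam,parts,p,o,m.shape[::-1]);L+=1-np.minimum(q,m).sum()/np.maximum(q,m).sum()
  File "h.py", line 21, in render
    u=(proj(cam,W)-org+.5)*K
       ~~~~^^^^^^^
  File "h.py", line 10, in proj
    i=optics.camera_info(cam);T=np.linalg.inv(np.array(i["cam_to_world"]));q=(T[:3,:3]@np.asarray(P,float).T).T+T[:3,3]
ValueError: time passes only in moves, steps and waits
```

```bash
python3 - <<'E'
s=open("h.py").read()
s=s.replace("def box","CI={c:optics.camera_info(c) for c in('top','side')}\nMT={c:(np.array(i['mtx']),np.linalg.inv(np.array(i['cam_to_world']))) for c,i in CI.items()}\ndef box",1)
s=s.replace('i=optics.camera_info(cam);T=np.linalg.inv(np.array(i["cam_to_world"]));q=','M,T=MT[cam];q=').replace('u=(np.array(i["mtx"])@q.T)','u=(M@q.T)').replace("i=optics.camera_info(cam);C","i=CI[cam];C")
s=s.replace("(13,35,140)","(13,35,VMIN)").replace("K=4","K=4;VMIN=140")
open("h.py","w").write(s)
E
python3 - <<'E'
import h;from h import *
im=np.load("top.npy");sd=cv2.imread("pics/side0.png")
hs=cv2.cvtColor(sd,cv2.COLOR_BGR2HSV)
for u,v in((300,225),(300,240),(305,233),(310,247),(350,193),(345,200),(360,212),(350,218)):print((u,v),hs[v,u],end=" ")
print()
for n,u,v,L,a in(("LC",284,221,140,0),("SC",351,222,95,-12)):
    w=unproj("top",u,v,70)
    for vm in(140,100):
        h.VMIN=vm;print(n,vm,fit({"top":im,"side":sd},caul(L),[w[0],w[1],45,a],[0,1,2,3]))
    h.VMIN=140;print(n,fit({"top":im},caul(L),[w[0],w[1],45,a],[0,1,3]))
E
```

```text
(300, 225) [ 17 118 171] (300, 240) [ 17 120 219] (305, 233) [ 16 121 192] (310, 247) [ 17 116 218] (350, 193) [ 16 117 172] (345, 200) [ 17 118 217] (360, 212) [ 13 156 126] (350, 218) [ 13 154 126] 
LC 140 (array([474.1, 110.2,  40. ,  -0. ]), np.float64(0.561))
LC 100 (array([470.2, 109.8,  48.9,   0. ]), np.float64(0.562))
LC (array([472.8, 109.3,  45. ,  -0. ]), np.float64(0.93))
SC 140 (array([465.1, -97.3,  51.2, -12. ]), np.float64(0.542))
SC 100 (array([465.2, -97. ,  50.3, -12.2]), np.float64(0.551))
SC (array([465.8, -97.5,  45. , -11.6]), np.float64(0.932))
```

>>> {"method": "drive_tool", "body": {"motion": [[[0, 0, 0], 7], [[0, 0, 0], 7], [[0.028, -0.027, -0.004], 0], [[0.028, -0.027, -0.004], 0], [[0.028, -0.027, -0.004], 0], [[0.028, -0.027, -0.004], 0], [[0.028, -0.027, -0.004], 0], [[0.028, -0.027, -0.004], 0]], "grip": -1, "grip_force": 15}}

```text
time_s: 1.07
eef_pos: [338.6, -515.6, 217.5]
tool_rot: [[1.0, 0.0, 0.0], [0.0, -1.0, -0.0], [0.0, 0.0, -1.0]]
force: [0.6, 0.4, -0.6]
opening: 90.9
grip_force: 0.0
```

>>> {"method": "drive_tool", "body": {"motion": [[[0.028, -0.027, -0.004], 0], [[0.028, -0.027, -0.004], 0], [[0.028, -0.027, -0.004], 0], [[0.028, -0.027, -0.004], 0], [[0.028, -0.027, -0.004], 0], [[0.028, -0.027, -0.004], 0], [[0.028, -0.027, -0.004], 0], [[0.028, -0.027, -0.004], 0]]}}

```text
time_s: 1.73
eef_pos: [562.7, -299.3, 249.6]
tool_rot: [[1.0, 0.001, 0.0], [0.001, -1.0, -0.0], [0.0, 0.0, -1.0]]
force: [-0.3, -0.4, 0.3]
opening: 90.7
grip_force: 0.0
```

>>> {"method": "drive_tool", "body": {"motion": [[[-0.006, -0.026, 0], 0], [[-0.006, -0.026, 0], 0], [[-0.006, -0.026, 0], 0], [[-0.006, -0.026, 0], 0], [[-0.006, -0.026, 0], 0], [[-0.006, -0.026, 0], 0], [[-0.006, -0.026, 0], 0], [[-0.006, -0.026, 0], 0]]}}

```text
time_s: 2.4
eef_pos: [512.9, -91.8, 249.4]
tool_rot: [[1.0, 0.0, 0.0], [0.0, -1.0, -0.0], [0.0, 0.0, -1.0]]
force: [0.5, -0.8, -0.4]
opening: 91.1
grip_force: 0.0
```

>>> {"method": "drive_tool", "body": {"motion": [[[-0.006, -0.026, 0], 0], [[-0.006, -0.026, 0], 0], [[-0.006, -0.026, 0], 0], [[-0.006, -0.026, 0], 0], [[-0.006, -0.026, 0], 0], [[-0.006, -0.026, 0], 0], [[-0.006, -0.026, 0], 0], [[-0.006, -0.026, 0], 0]]}}

```text
time_s: 3.07
eef_pos: [464.8, 116.2, 249.5]
tool_rot: [[1.0, 0.0, 0.0], [0.0, -1.0, 0.0], [0.0, -0.0, -1.0]]
force: [0.1, -0.1, -0.3]
opening: 91.4
grip_force: 0.0
```

```bash
sed -i 's/,112,255/,SMAX,255/; s/VMIN=140/VMIN=140;SMAX=112/' h.py; python3 - <<'E'
import h;from h import *
shift(473,109,190,0)
im=np.load("top.npy");sd=cv2.imread("pics/side0.png");h.SMAX=138
for n,u,v,L,a in(("LC",284,221,140,0),("SC",351,222,95,-12)):
    w=unproj("top",u,v,70)
    print(n,fit({"side":sd},caul(L),[w[0],w[1],45,a],[0,1,2,3]),fit({"top":im,"side":sd},caul(L),[w[0],w[1],45,a],[0,1,2,3]))
cv2.imwrite("pics/top1.png",optics.grab_frame("top"))
E
```

```text
t 3.07 pos [464.8 116.2 249.5] yaw 0.0 shift [ 8.1  7.2 59.5] turn 0.0 j6 101.2
LC (array([4.737e+02, 1.161e+02, 4.270e+01, 3.000e-01]), np.float64(0.938)) (array([4.767e+02, 1.108e+02, 3.780e+01, 3.000e-01]), np.float64(0.924))
SC (array([466.4, -97.3,  50.1, -11.8]), np.float64(0.664)) (array([466.3, -97.3,  49.6, -11.7]), np.float64(0.79))
```

View pics/top1.png

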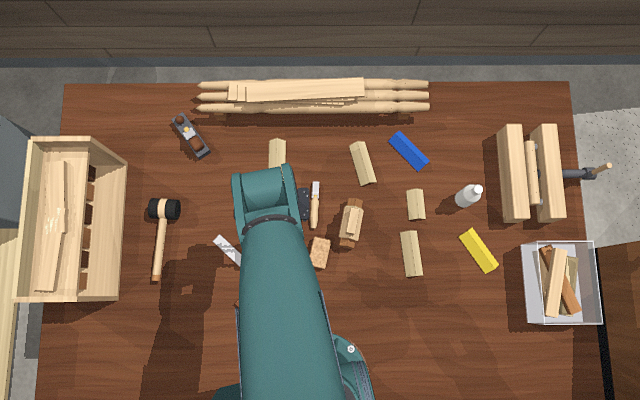

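Four loose plies: long at (277,160), (362,163), (411,253) and short at (416,204). The blue (408,150) and yellow (479,250) ones are look-alikes, which I leave alone. The cauls are at (284,221) and (351,222). The hidden area now shows nothing more. I'll take the long caul first.

>>> {"method": "drive_tool", "body": {"motion": [[[0.001, 0.001, 0.02], 0], [[0.001, 0.001, 0.02], 0], [[0.001, 0.001, 0.02], 0], [[0.001, 0.001, 0.02], 0], [[0.001, 0.001, 0.02], 0], [[0.001, 0.0005, 0.02], 0], [[0.002, 0, 0.02], 0], [[0.002, 0, 0.02], 0]]}}

```text
time_s: 3.78
eef_pos: [475.4, 109.4, 88.4]
tool_rot: [[1.0, 0.0, 0.0], [0.0, -1.0, 0.0], [0.0, -0.0, -1.0]]
force: [1.1, 1.0, 0.6]
opening: 91.0
grip_force: 0.0
```

>>> {"method": "drive_tool", "body": {"motion": [[[0, 0, 0], 0], [[0, 0, 0], 0], [[0, 0, 0], 0], [[0, 0, 0], 0], [[0, 0, 0], 0], [[0, 0, 0], 0], [[0, 0, 0], 0], [[0, 0, 0], 0]], "grip": 1, "grip_force": 30}}

```text
time_s: 4.45
eef_pos: [475.4, 109.5, 89.6]
tool_rot: [[1.0, 0.0, 0.001], [0.0, -1.0, 0.0], [0.001, -0.0, -1.0]]
force: [-0.9, 0.5, -0.2]
opening: 40.8
grip_force: 0.0
```

>>> {"method": "drive_tool", "body": {"motion": [[[0, 0, 0], 0], [[0, 0, 0], 0], [[0, 0, -0.002], 0], [[0, 0, -0.004], 0], [[0, 0, -0.006], 0], [[0, 0, -0.008], 0], [[0, 0, -0.01], 0], [[0, 0, -0.01], 0]]}}

```text
time_s: 5.12
eef_pos: [475.4, 109.5, 130.5]
tool_rot: [[1.0, 0.0, 0.0], [0.0, -1.0, 0.0], [0.0, -0.0, -1.0]]
force: [-0.2, -0.6, -0.4]
opening: 0.7
grip_force: 0.0
```

```bash
python3 - <<'E'
from h import *
a=optics.grab_frame("side");t=optics.grab_frame("top")
c=np.vstack([cv2.resize(a[140:290,220:420],None,fx=3,fy=3,interpolation=cv2.INTER_CUBIC)])
cv2.imwrite("pics/s2.png",c)
for z in(90,130):print(proj("side",[[475.4,109.5,z]]))
E
```

```text
[[304.92488995 224.60946782]]
[[304.84064462 212.06034397]]
```

View pics/s2.png

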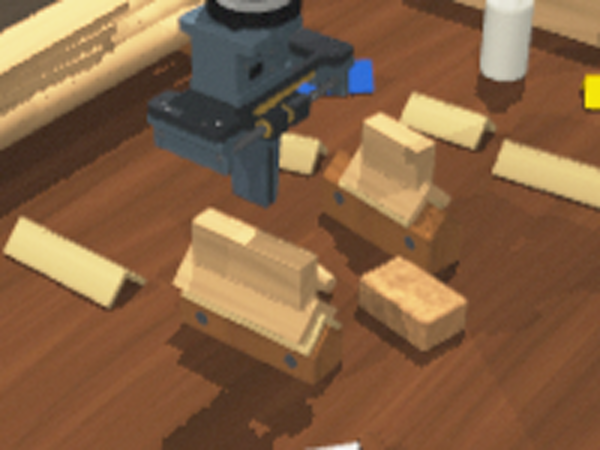

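>>> {"method": "drive_tool", "body": {"motion": [[[0, 0, 0], 0], [[0, 0, 0], 0], [[0, 0, 0], 0], [[0, 0, 0], 0], [[0, 0, 0], 0], [[0, 0, 0], 0], [[0, 0, 0], 0], [[0, 0, 0], 0]], "grip": -0.3}}

```text
time_s: 5.88
eef_pos: [475.3, 109.5, 129.2]
tool_rot: [[1.0, 0.0, -0.0], [0.0, -1.0, -0.0], [-0.0, 0.0, -1.0]]
force: [0.1, 1.0, -0.2]
opening: 50.9
grip_force: 0.0
```

>>> {"method": "drive_tool", "body": {"motion": [[[0, 0, 0], 0], [[0, 0, 0.01], 0], [[0, 0, 0.01], 0], [[0, 0, 0.01], 0], [[0, 0, 0.01], 0], [[0, 0, 0.006], 0], [[0, 0, 0.006], 0], [[0, 0, 0], 0]]}}

```text
time_s: 6.55
eef_pos: [474.5, 109.3, 75.8]
tool_rot: [[1.0, 0.0, -0.002], [0.0, -1.0, -0.0], [-0.002, 0.0, -1.0]]
force: [-0.3, 0.4, -1.1]
opening: 59.3
grip_force: 0.0
```

>>> {"method": "drive_tool", "body": {"motion": [[[0, 0, 0], 0], [[0, 0, 0], 0], [[0, 0, 0], 0], [[0, 0, 0], 0], [[0, 0, 0], 0], [[0, 0, 0], 0], [[0, 0, 0], 0], [[0, 0, 0], 0]], "grip": 1}}

```text
time_s: 7.22
eef_pos: [475.5, 109.6, 77.5]
tool_rot: [[1.0, 0.001, 0.0], [0.001, -1.0, 0.0], [0.0, -0.0, -1.0]]
force: [-1.9, 2.7, 5.7]
opening: 25.4
grip_force: 30.0
```

>>> {"method": "drive_tool", "body": {"motion": [[[0, 0, 0], 0], [[0, 0, 0], 0], [[0, 0, 0], 0], [[0, 0, 0], 0], [[0, 0, 0], 0], [[0, 0, 0], 0], [[0, 0, 0], 0], [[0, 0, 0], 0]]}}

```text
time_s: 7.88
eef_pos: [475.5, 109.7, 77.6]
tool_rot: [[1.0, 0.001, 0.0], [0.001, -1.0, 0.0], [0.0, -0.0, -1.0]]
force: [-1.1, 3.2, 6.5]
opening: 25.8
grip_force: 30.0
```

>>> {"method": "drive_tool", "body": {"motion": [[[0, 0, -0.004], 0], [[0, 0, -0.006], 0], [[0, 0, -0.01], 0], [[0, 0, -0.014], 0], [[0, 0, -0.016], 0], [[0, 0, -0.016], 0], [[0, 0, -0.012], 0], [[0, 0, -0.006], 0]]}}

```text
time_s: 8.55
eef_pos: [475.9, 109.5, 163.4]
tool_rot: [[1.0, 0.0, 0.002], [0.0, -1.0, 0.0], [0.002, -0.0, -1.0]]
force: [0.6, 0.5, -4.2]
opening: 25.6
grip_force: 29.9
```

>>> {"method": "drive_tool", "body": {"motion": [[[0.006, -0.013, 0], 0], [[0.012, -0.026, 0], 0], [[0.016, -0.034, 0], 0], [[0.016, -0.034, 0], 0], [[0.016, -0.034, 0], 0], [[0.016, -0.034, 0], 0], [[0.012, -0.023, 0], 0], [[0.006, -0.012, 0], 0]]}}

```text
time_s: 9.22
eef_pos: [576.0, 322.6, 160.6]
tool_rot: [[1.0, 0.002, -0.0], [0.002, -1.0, 0.0], [-0.0, -0.0, -1.0]]
force: [-0.8, -1.0, -3.8]
opening: 25.9
grip_force: 29.9
```

```bash
python3 - <<'E'
import h;from h import *
shift(575,320,45,0)
t=optics.grab_frame("top");s=optics.grab_frame("side");np.save("t1.npy",t);np.save("s1.npy",s)
print(fit({"top":t},[ply(140)],[476,110,32,0],[0,1,3]))
h.SMAX=138
for z in(30,33,36,40):print(z,fit({"side":s},[ply(140)],[476,110,z,0],[0,1,3]))
print(fit({"top":t,"side":s},[ply(140)],[476,110,32,0],[0,1,2,3]))
A=cv2.resize(t[170:260,250:380],None,fx=4,fy=4,interpolation=cv2.INTER_CUBIC);B=cv2.resize(s[170:270,220:420],None,fx=2.6,fy=2.6,interpolation=cv2.INTER_CUBIC)
w=max(A.shape[1],B.shape[1]);P=lambda X:cv2.copyMakeBorder(X,0,0,0,w-X.shape[1],cv2.BORDER_CONSTANT)
cv2.imwrite("pics/c3.png",np.vstack([P(A),P(B)])[:600])
E
```

```text
t 9.22 pos [576.  322.6 160.6] yaw 0.1 shift [ -1.    2.7 115.6] turn 0.1 j6 117.1
(array([469. , 110.2,  32. ,   0.5]), np.float64(0.965))
30 (array([4.719e+02, 1.111e+02, 3.000e+01, 1.000e-01]), np.float64(0.918))
33 (array([469.8, 114. ,  33. ,   0.5]), np.float64(0.918))
36 (array([4.676e+02, 1.167e+02, 3.600e+01, 2.000e-01]), np.float64(0.916))
40 (array([464.2, 121. ,  40. ,   0. ]), np.float64(0.915))
(array([471. , 110.6,  29.5,   0.6]), np.float64(0.933))
```

View pics/c3.png

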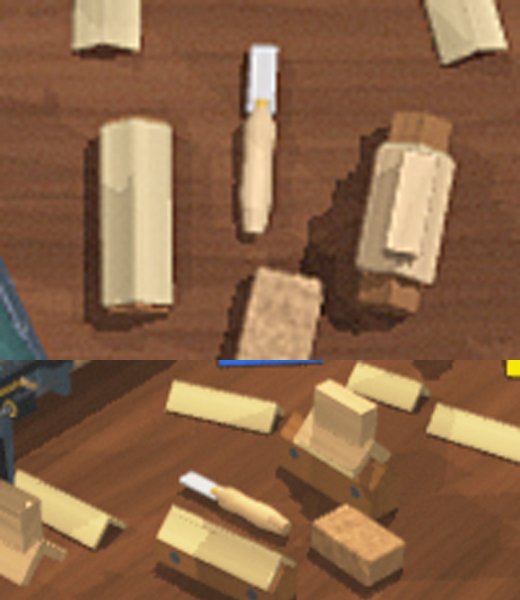

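>>> {"method": "drive_tool", "body": {"motion": [[[0, 0, 0.01], 0], [[0, 0, 0.018], 0], [[0, 0, 0.02], 0], [[0, 0, 0.02], 0], [[0, 0, 0.018], 0], [[0, 0, 0.014], 0], [[0, 0, 0.008], 0], [[0, 0, 0.004], 0]]}}

```text
time_s: 9.98
eef_pos: [574.4, 318.6, 47.8]
tool_rot: [[1.0, -0.0, -0.002], [-0.0, -1.0, -0.001], [-0.002, 0.001, -1.0]]
force: [0.2, -0.4, -3.8]
opening: 26.0
grip_force: 29.9
```

>>> {"method": "drive_tool", "body": {"motion": [[[0, 0, 0.001], 0], [[0, 0, 0.001], 0], [[0, 0, 0.001], 0], [[0, 0, 0.001], 0], [[0, 0, 0.001], 0], [[0, 0, 0.001], 0], [[0, 0, 0.001], 0], [[0, 0, 0], 0]]}}

```text
time_s: 10.65
eef_pos: [575.1, 319.5, 42.1]
tool_rot: [[1.0, 0.0, -0.0], [0.0, -1.0, -0.0], [-0.0, 0.0, -1.0]]
force: [-0.6, 0.0, -2.7]
opening: 25.8
grip_force: 29.9
```

>>> {"method": "drive_tool", "body": {"motion": [[[0, 0, 0.001], 0], [[0, 0, 0.001], 0], [[0, 0, 0.001], 0], [[0, 0, 0.0005], 0], [[0, 0, 0], 0], [[0, 0, 0], 0], [[0, 0, 0], 0], [[0, 0, 0], 0]]}}

```text
time_s: 11.32
eef_pos: [575.2, 319.5, 38.7]
tool_rot: [[1.0, 0.0, -0.0], [0.0, -1.0, 0.0], [-0.0, -0.0, -1.0]]
force: [0.3, 0.5, -2.9]
opening: 25.5
grip_force: 29.9
```

>>> {"method": "drive_tool", "body": {"motion": [[[0, 0, 0.001], 0], [[0, 0, 0.001], 0], [[0, 0, 0.001], 0], [[0, 0, 0], 0], [[0, 0, 0], 0], [[0, 0, 0], 0], [[0, 0, 0], 0], [[0, 0, 0], 0]]}}

```text
time_s: 11.98
eef_pos: [575.7, 320.1, 38.1]
tool_rot: [[1.0, 0.001, 0.0], [0.001, -1.0, 0.001], [0.0, -0.001, -1.0]]
force: [-12.8, -3.9, 31.5]
opening: 25.7
grip_force: 30.0
```

>>> {"method": "drive_tool", "body": {"motion": [[[0, 0, -0.002], 0], [[0, 0, 0], 0], [[0, 0, 0], 0], [[0, 0, 0], 0], [[0, 0, 0], 0], [[0, 0, 0], 0], [[0, 0, 0], 0], [[0, 0, 0], 0]], "grip": -0.3}}

```text
time_s: 12.65
eef_pos: [575.2, 319.5, 37.6]
tool_rot: [[1.0, 0.0, -0.0], [0.0, -1.0, -0.0], [-0.0, 0.0, -1.0]]
force: [0.3, 0.7, -0.0]
opening: 58.9
grip_force: 0.0
```

>>> {"method": "drive_tool", "body": {"motion": [[[0, 0, -0.006], 0], [[0, 0, -0.02], 0], [[0, 0, -0.03], 0], [[0, 0, -0.034], 0], [[0, 0, -0.034], 0], [[0, 0, -0.03], 0], [[0, 0, -0.02], 0], [[0, 0, -0.006], 0]]}}

```text
time_s: 13.32
eef_pos: [576.7, 320.3, 222.2]
tool_rot: [[1.0, 0.0, 0.005], [0.0, -1.0, 0.002], [0.005, -0.002, -1.0]]
force: [-0.4, -0.9, -0.0]
opening: 59.0
grip_force: 0.0
```

>>> {"method": "drive_tool", "body": {"motion": [[[-0.004, 0.016, 0], 0], [[-0.008, 0.03, 0], 0], [[-0.009, 0.034, 0], 0], [[-0.009, 0.034, 0], 0], [[-0.009, 0.034, 0], 0], [[-0.009, 0.034, 0], 0], [[-0.009, 0.034, 0], 0], [[-0.009, 0.034, 0], 0]]}}

```text
time_s: 13.98
eef_pos: [507.3, 67.5, 216.2]
tool_rot: [[1.0, 0.001, -0.002], [0.001, -1.0, -0.0], [-0.002, 0.0, -1.0]]
force: [0.8, -1.2, -0.2]
opening: 59.4
grip_force: 0.0
```

>>> {"method": "drive_tool", "body": {"motion": [[[-0.009, 0.034, 0], 0], [[-0.009, 0.034, 0], 0], [[-0.009, 0.034, 0], 0], [[-0.009, 0.034, 0], 0], [[-0.007, 0.025, 0], 0], [[-0.002, 0.006, 0], 5.7], [[0, 0, 0], 6], [[0, 0, 0], 0]]}}

```text
time_s: 14.65
eef_pos: [462.9, -98.2, 216.4]
tool_rot: [[0.978, -0.209, -0.002], [-0.209, -0.978, 0.0], [-0.002, -0.0, -1.0]]
force: [-0.4, -0.7, 0.0]
opening: 59.8
grip_force: 0.0
```

```bash
python3 - <<'E'
import h;from h import *
shift(466.3,-97.3,88,-11.7)
t=optics.grab_frame("top");np.save("t1.npy",t)
print("LC park",fit({"top":t},caul(140,False),[575,320,0,0],[0,1,3]))
print("long_0",fit({"top":t},[ply(140)],[470,110,31,0],[0,1,3]))
E
```

```text
t 14.65 pos [462.9 -98.2 216.4] yaw -12.1 shift [  3.4  -1.6 128.4] turn -0.4 j6 87.3
LC park (array([ 5.761e+02,  3.199e+02,  0.000e+00, -1.000e-01]), np.float64(0.921))
long_0 (array([469.2, 110.5,  31. ,   0. ]), np.float64(0.936))
```

>>> {"method": "drive_tool", "body": {"motion": [[[0.001, -0.001, 0.01], 0], [[0.001, 0, 0.02], 0], [[0.001, 0, 0.022], 0], [[0, 0, 0.022], 0], [[0, 0, 0.022], 0], [[0, 0, 0.018], 0], [[0, 0, 0.01], 0], [[0, 0, 0.004], 0]]}}

```text
time_s: 15.37
eef_pos: [466.3, -96.5, 87.6]
tool_rot: [[0.98, -0.2, -0.003], [-0.2, -0.98, 0.001], [-0.003, -0.0, -1.0]]
force: [0.4, 0.1, -0.3]
opening: 59.1
grip_force: 0.0
```

>>> {"method": "drive_tool", "body": {"motion": [[[0, 0, 0], 0], [[0, 0, 0], 0], [[0, 0, 0], 0], [[0, 0, 0], 0], [[0, 0, 0], 0], [[0, 0, 0], 0], [[0, 0, 0], 0], [[0, 0, 0], 0]], "grip": 1}}

```text
time_s: 16.03
eef_pos: [467.9, -97.3, 90.4]
tool_rot: [[0.979, -0.203, 0.001], [-0.203, -0.979, -0.0], [0.001, 0.0, -1.0]]
force: [-1.7, -1.2, 8.6]
opening: 25.8
grip_force: 30.0
```

>>> {"method": "drive_tool", "body": {"motion": [[[0, 0, 0], 0], [[0, 0, 0], 0], [[0, 0, 0], 0], [[0, 0, 0], 0], [[0, 0, 0], 0], [[0, 0, 0], 0], [[0, 0, 0], 0], [[0, 0, 0], 0]]}}

```text
time_s: 16.7
eef_pos: [467.9, -97.3, 90.3]
tool_rot: [[0.979, -0.203, 0.001], [-0.203, -0.979, -0.0], [0.001, 0.0, -1.0]]
force: [-2.5, -0.2, 7.5]
opening: 25.8
grip_force: 30.0
```

>>> {"method": "drive_tool", "body": {"motion": [[[0, 0, -0.004], 0], [[0, 0, -0.006], 0], [[0, 0, -0.01], 0], [[0, 0, -0.016], 0], [[0, 0, -0.02], 0], [[0, 0, -0.02], 0], [[0, 0, -0.012], 0], [[0, 0, -0.004], 0]]}}

```text
time_s: 17.37
eef_pos: [468.6, -97.4, 184.5]
tool_rot: [[0.979, -0.202, 0.003], [-0.202, -0.979, -0.001], [0.003, 0.0, -1.0]]
force: [0.5, -0.6, -2.6]
opening: 25.7
grip_force: 30.0
```

>>> {"method": "drive_tool", "body": {"motion": [[[0, 0, 0], -5.9], [[0.01, -0.005, 0], -5.8], [[0.03, -0.013, 0], 0], [[0.034, -0.015, 0], 0], [[0.034, -0.015, 0], 0], [[0.034, -0.015, 0], 0], [[0.034, -0.015, 0], 0], [[0.034, -0.015, 0], 0]]}}

```text
time_s: 18.03
eef_pos: [679.0, -4.0, 181.2]
tool_rot: [[1.0, 0.001, -0.001], [0.001, -1.0, 0.0], [-0.001, -0.0, -1.0]]
force: [0.3, -0.3, -3.0]
opening: 26.0
grip_force: 30.0
```

>>> {"method": "drive_tool", "body": {"motion": [[[0.012, -0.005, 0], 0], [[0, 0, 0.01], 0], [[0, 0, 0.02], 0], [[0, 0, 0.026], 0], [[0, 0, 0.026], 0], [[0, 0, 0.026], 0], [[0, 0, 0.016], 0], [[0, 0, 0.007], 0]]}}

```text
time_s: 18.7
eef_pos: [687.6, -0.3, 47.8]
tool_rot: [[1.0, 0.0, -0.004], [0.0, -1.0, 0.0], [-0.004, -0.0, -1.0]]
force: [-0.2, 0.6, -2.7]
opening: 25.8
grip_force: 30.0
```

```bash
python3 - <<'E'
import h;from h import *
shift(690,0,42,0)
t=optics.grab_frame("top");np.save("t1.npy",t)
for z in(38,41):print("short_0",fit({"top":t},[ply(95)],[464,-97,z,-11.7],[0,1,3]))
E
```

```text
t 18.7 pos [ 6.876e+02 -3.000e-01  4.780e+01] yaw 0.0 shift [ 2.4 -0.3  5.8] turn 0.0 j6 88.0
short_0 (array([ 517.4, -135.3,   38. ,   17.6]), np.float64(0.081))
short_0 (array([ 484.9, -140.4,   41. ,   10.2]), np.float64(0.08))
```

>>> {"method": "drive_tool", "body": {"motion": [[[0, 0, 0.001], 0], [[0, 0, 0.001], 0], [[0, 0, 0.001], 0], [[0, 0, 0.001], 0], [[0, 0, 0.001], 0], [[0, 0, 0.001], 0], [[0, 0, 0], 0], [[0, 0, 0], 0]]}}

```text
time_s: 19.42
eef_pos: [689.9, -0.1, 44.8]
tool_rot: [[1.0, 0.0, 0.0], [0.0, -1.0, 0.0], [0.0, -0.0, -1.0]]
force: [1.7, 1.0, -2.5]
opening: 25.5
grip_force: 30.0
```

>>> {"method": "drive_tool", "body": {"motion": [[[0, 0, 0.001], 0], [[0, 0, 0.001], 0], [[0, 0, 0], 0], [[0, 0, 0], 0], [[0, 0, 0], 0], [[0, 0, 0], 0], [[0, 0, 0], 0], [[0, 0, 0], 0]]}}

```text
time_s: 20.08
eef_pos: [689.9, -0.1, 42.8]
tool_rot: [[1.0, 0.0, 0.0], [0.0, -1.0, -0.0], [0.0, 0.0, -1.0]]
force: [-0.8, 0.0, -2.8]
opening: 25.7
grip_force: 30.0
```

>>> {"method": "drive_tool", "body": {"motion": [[[0, 0, 0.001], 0], [[0, 0, 0.001], 0], [[0, 0, 0.001], 0], [[0, 0, 0], 0], [[0, 0, 0], 0], [[0, 0, 0], 0], [[0, 0, 0], 0], [[0, 0, 0], 0]]}}

```text
time_s: 20.75
eef_pos: [690.0, -0.1, 39.8]
tool_rot: [[1.0, 0.0, 0.0], [0.0, -1.0, -0.0], [0.0, 0.0, -1.0]]
force: [-0.2, -0.0, -3.7]
opening: 25.9
grip_force: 30.0
```

>>> {"method": "drive_tool", "body": {"motion": [[[0, 0, 0.001], 0], [[0, 0, 0.001], 0], [[0, 0, 0], 0], [[0, 0, 0], 0], [[0, 0, 0], 0], [[0, 0, 0], 0], [[0, 0, 0], 0], [[0, 0, 0], 0]]}}

```text
time_s: 21.42
eef_pos: [690.3, -0.1, 38.8]
tool_rot: [[1.0, 0.0, 0.0], [0.0, -1.0, -0.0], [0.0, 0.0, -1.0]]
force: [-4.1, 0.4, 10.9]
opening: 25.9
grip_force: 30.0
```

>>> {"method": "drive_tool", "body": {"motion": [[[0, 0, -0.001], 0], [[0, 0, 0], 0], [[0, 0, 0], 0], [[0, 0, 0], 0], [[0, 0, 0], 0], [[0, 0, 0], 0], [[0, 0, 0], 0], [[0, 0, 0], 0]], "grip": -0.3}}

```text
time_s: 22.08
eef_pos: [689.9, -0.1, 38.7]
tool_rot: [[1.0, 0.0, -0.0], [0.0, -1.0, -0.0], [-0.0, 0.0, -1.0]]
force: [-0.4, 0.5, 0.2]
opening: 59.1
grip_force: 0.0
```

>>> {"method": "drive_tool", "body": {"motion": [[[0, 0, -0.006], 0], [[0, 0, -0.02], 0], [[0, 0, -0.03], 0], [[0, 0, -0.034], 0], [[0, 0, -0.034], 0], [[0, 0, -0.02], 0], [[0, 0, -0.01], 0], [[0, 0, -0.004], 0]]}}

```text
time_s: 22.75
eef_pos: [690.6, -0.1, 198.8]
tool_rot: [[1.0, 0.0, 0.003], [0.0, -1.0, -0.0], [0.003, 0.0, -1.0]]
force: [0.4, 0.3, -0.5]
opening: 59.3
grip_force: 0.0
```

```bash
python3 - <<'E'
import h;from h import *
t=optics.grab_frame("top");s=optics.grab_frame("side");np.save("t2.npy",t);np.save("s2.npy",s)
p,q=fit({"top":t},[ply(140)],[679,136,0,-1.4],[0,1,3]);print("A",p,q);shift(p[0],p[1],100,p[3])
print("long_0",fit({"top":t},[ply(140)],[470,110,31,0],[0,1,3]))
for z in(43,):print("short_0",fit({"top":t},[ply(95)],[464,-97,z,-11.7],[0,1,3]))
cv2.imwrite("pics/t2.png",cv2.resize(t[120:280,240:440],None,fx=3,fy=3,interpolation=cv2.INTER_CUBIC))
E
```

```text
A [678.9 137.4   0.   -2.6] 0.774
t 22.85 pos [ 6.897e+02 -1.000e-01  1.964e+02] yaw 0.0 shift [ -10.7 -137.5   96.5] turn 2.6 j6 88.0
long_0 (array([470., 110.,  31.,   0.]), np.float64(0.0))
short_0 (array([464. , -97. ,  43. , -11.7]), np.float64(0.0))
```

View pics/t2.png

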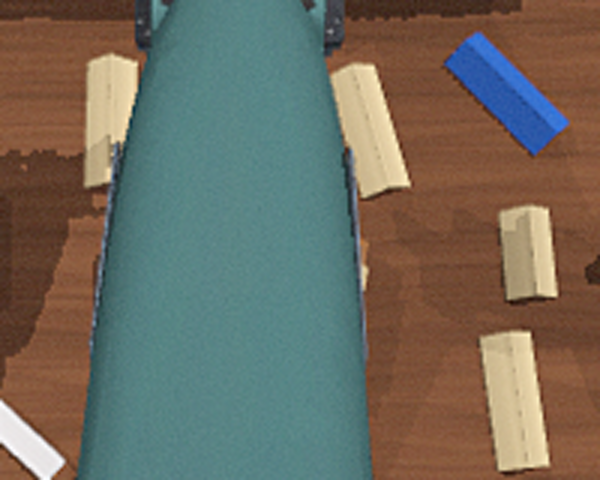

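>>> {"method": "drive_tool", "body": {"motion": [[[-0.001, -0.012, 0], 1.4], [[-0.002, -0.024, 0], 0], [[-0.002, -0.028, 0], 0], [[-0.002, -0.028, 0], 0], [[-0.002, -0.024, 0], 0], [[-0.0015, -0.014, 0.01], 0], [[-0.001, -0.006, 0.02], 0], [[0, 0, 0.03], 0]], "grip": -1, "grip_force": 12}}

```text
time_s: 23.52
eef_pos: [681.8, 137.5, 136.1]
tool_rot: [[1.0, -0.023, 0.002], [-0.023, -1.0, 0.0], [0.002, -0.0, -1.0]]
force: [0.8, -0.2, -1.0]
opening: 91.3
grip_force: 0.0
```

>>> {"method": "drive_tool", "body": {"motion": [[[0, 0, 0.03], 0], [[0, 0, 0.03], 0], [[0, 0, 0.026], 0], [[0, 0, 0.018], 0], [[0, 0, 0.01], 0], [[0, 0, 0.005], 0], [[0, 0, 0], 0], [[0, 0, 0], 0]]}}

```text
time_s: 24.18
eef_pos: [681.7, 136.1, 18.1]
tool_rot: [[1.0, -0.024, 0.0], [-0.024, -1.0, 0.0], [0.0, -0.0, -1.0]]
force: [0.4, -0.2, 0.4]
opening: 91.1
grip_force: 0.0
```

```bash
python3 - <<'E'
import h;from h import *
shift(679,135.9,2,-1.4)
t=optics.grab_frame("top");np.save("t3.npy",t)
print("short_0",fit({"top":t},[ply(95)],[464,-97,43,-11.7],[0,1,3]))
E
```

```text
t 24.18 pos [681.7 136.1  18.1] yaw -1.4 shift [-2.7  0.2 16.1] turn 0.0 j6 100.7
short_0 (array([469. , -98. ,  43. , -12.4]), np.float64(0.945))
```

>>> {"method": "drive_tool", "body": {"motion": [[[-0.001, 0, 0.005], 0], [[-0.001, 0, 0.004], 0], [[-0.0007, 0.0002, 0.003], 0], [[0, 0, 0.002], 0], [[0, 0, 0.001], 0], [[0, 0, 0.001], 0], [[0, 0, 0], 0], [[0, 0, 0], 0]]}}

```text
time_s: 24.9
eef_pos: [678.8, 136.0, 1.8]
tool_rot: [[1.0, -0.024, 0.0], [-0.024, -1.0, 0.0], [0.0, -0.0, -1.0]]
force: [-0.5, -1.1, 0.0]
opening: 91.2
grip_force: 0.0
```

>>> {"method": "drive_tool", "body": {"motion": [[[0, 0, 0], 0], [[0, 0, 0], 0], [[0, 0, 0], 0], [[0, 0, 0], 0], [[0, 0, 0], 0], [[0, 0, 0], 0], [[0, 0, 0], 0], [[0, 0, 0], 0]], "grip": 1, "grip_force": 15}}

```text
time_s: 25.57
eef_pos: [678.7, 136.0, 1.7]
tool_rot: [[1.0, -0.024, 0.0], [-0.024, -1.0, 0.0], [0.0, -0.0, -1.0]]
force: [-0.4, -0.7, -0.5]
opening: 40.7
grip_force: 0.0
```

```bash
python3 - <<'E'
import h;from h import *
s=optics.grab_frame("side");st=readout.state();print(st["opening"],st["grip_force"],st["time_s"])
c=proj("side",[[679,136,20]])[0].astype(int);print(c)
cv2.imwrite("pics/s4.png",cv2.resize(s[c[1]-45:c[1]+45,c[0]-60:c[0]+60],None,fx=6,fy=6,interpolation=cv2.INTER_CUBIC))
E
```

```text
36.858297556283276 0.0 25.6167
[243 223]
```

View pics/s4.png

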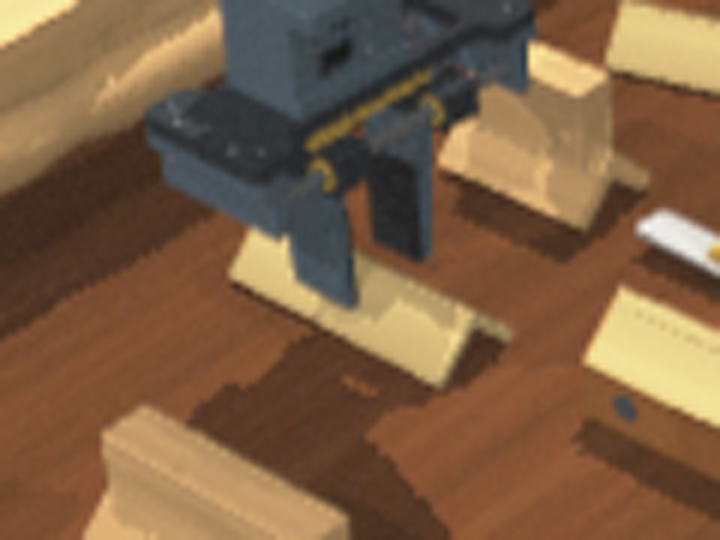

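```bash
python3 - <<'E'
import h;from h import *
o=np.array([183,178])
for z in(2,10,15,20,25):print(z,((proj("side",[[663,154,z],[663,167,z],[695,167,z],[663,118,z]])-o)*6).round().tolist())
print("ply corner",((proj("side",[[609,136+26.8,4],[609,136,31],[749,136+26.8,4],[609,136-26.8,4]])-o)*6).round().tolist())
E
```

```text
2 [[365.0, 330.0], [346.0, 344.0], [298.0, 319.0], [417.0, 295.0]]
10 [[364.0, 317.0], [344.0, 330.0], [296.0, 305.0], [416.0, 281.0]]
15 [[363.0, 309.0], [343.0, 322.0], [295.0, 297.0], [415.0, 273.0]]
20 [[362.0, 300.0], [343.0, 313.0], [294.0, 288.0], [415.0, 265.0]]
25 [[361.0, 292.0], [342.0, 305.0], [293.0, 280.0], [414.0, 256.0]]
ply corner [[435.0, 379.0], [471.0, 305.0], [225.0, 271.0], [513.0, 324.0]]
```

The picture shows the fingertips near z = 20, where the reading says 2. The true tip therefore sits about 19 mm above the reported TCP, which also explains the first miss on the caul. I'll open, go lower, and feel for the bench.

>>> {"method": "drive_tool", "body": {"motion": [[[0, 0, 0], 0], [[0, 0, 0], 0], [[0, 0, 0], 0], [[0, 0, 0], 0], [[0, 0, 0], 0], [[0, 0, 0], 0], [[0, 0, 0], 0], [[0, 0, 0], 0]], "grip": -1}}

```text
time_s: 26.28
eef_pos: [678.7, 136.0, 1.7]
tool_rot: [[1.0, -0.024, -0.0], [-0.024, -1.0, -0.0], [-0.0, 0.0, -1.0]]
force: [0.7, 0.7, 0.3]
opening: 87.3
grip_force: 0.0
```

>>> {"method": "drive_tool", "body": {"motion": [[[0, 0, 0], 0], [[0, 0, 0.003], 0], [[0, 0, 0.003], 0], [[0, 0, 0.003], 0], [[0, 0, 0.003], 0], [[0, 0, 0.002], 0], [[0, 0, 0], 0], [[0, 0, 0], 0]]}}

```text
time_s: 26.95
eef_pos: [678.6, 136.0, -12.5]
tool_rot: [[1.0, -0.024, -0.0], [-0.024, -1.0, -0.0], [-0.0, 0.0, -1.0]]
force: [0.1, 0.5, -0.5]
opening: 91.5
grip_force: 0.0
```

>>> {"method": "drive_tool", "body": {"motion": [[[0, 0, 0.001], 0], [[0, 0, 0.001], 0], [[0, 0, 0], 0], [[0, 0, 0], 0], [[0, 0, 0], 0], [[0, 0, 0], 0], [[0, 0, 0], 0], [[0, 0, 0], 0]]}}

```text
time_s: 27.62
eef_pos: [678.7, 136.0, -14.2]
tool_rot: [[1.0, -0.024, 0.0], [-0.024, -1.0, 0.0], [0.0, -0.0, -1.0]]
force: [0.5, 0.3, 0.2]
opening: 91.5
grip_force: 0.0
```

>>> {"method": "drive_tool", "body": {"motion": [[[0, 0, 0.001], 0], [[0, 0, 0.001], 0], [[0, 0, 0.001], 0], [[0, 0, 0], 0], [[0, 0, 0], 0], [[0, 0, 0], 0], [[0, 0, 0], 0], [[0, 0, 0], 0]]}}

```text
time_s: 28.28
eef_pos: [678.7, 136.0, -17.2]
tool_rot: [[1.0, -0.024, 0.0], [-0.024, -1.0, -0.0], [0.0, 0.0, -1.0]]
force: [0.2, -1.0, -0.0]
opening: 91.1
grip_force: 0.0
```

>>> {"method": "drive_tool", "body": {"motion": [[[0, 0, 0.001], 0], [[0, 0, 0.001], 0], [[0, 0, 0], 0], [[0, 0, 0], 0], [[0, 0, 0], 0], [[0, 0, 0], 0], [[0, 0, 0], 0], [[0, 0, 0], 0]]}}

```text
time_s: 28.95
eef_pos: [678.7, 136.0, -19.2]
tool_rot: [[1.0, -0.024, 0.0], [-0.024, -1.0, -0.0], [0.0, 0.0, -1.0]]
force: [-0.8, -1.2, 0.2]
opening: 91.3
grip_force: 0.0
```

>>> {"method": "drive_tool", "body": {"motion": [[[0, 0, 0.001], 0], [[0, 0, 0.0005], 0], [[0, 0, 0], 0], [[0, 0, 0], 0], [[0, 0, 0], 0], [[0, 0, 0], 0], [[0, 0, 0], 0], [[0, 0, 0], 0]]}}

```text
time_s: 29.62
eef_pos: [678.8, 136.1, -20.4]
tool_rot: [[1.0, -0.024, 0.0], [-0.024, -1.0, 0.0], [0.0, -0.0, -1.0]]
force: [-2.5, -0.2, 6.2]
opening: 91.4
grip_force: 3.0
```

>>> {"method": "drive_tool", "body": {"motion": [[[0, 0, -0.0015], 0], [[0, 0, 0], 0], [[0, 0, 0], 0], [[0, 0, 0], 0], [[0, 0, 0], 0], [[0, 0, 0], 0], [[0, 0, 0], 0], [[0, 0, 0], 0]], "grip": 1, "grip_force": 12}}

```text
time_s: 30.28
eef_pos: [678.7, 136.0, -19.3]
tool_rot: [[1.0, -0.024, -0.0], [-0.024, -1.0, -0.0], [-0.0, 0.0, -1.0]]
force: [0.1, 0.7, -0.9]
opening: 52.6
grip_force: 12.0
```

>>> {"method": "drive_tool", "body": {"motion": [[[0, 0, 0], 0], [[0, 0, 0], 0], [[0, 0, -0.001], 0], [[0, 0, -0.001], 0], [[0, 0, -0.002], 0], [[0, 0, -0.002], 0], [[0, 0, -0.002], 0], [[0, 0, -0.002], 0]]}}

```text
time_s: 30.95
eef_pos: [678.7, 136.0, -9.0]
tool_rot: [[1.0, -0.024, 0.0], [-0.024, -1.0, 0.0], [0.0, -0.0, -1.0]]
force: [0.5, -0.4, -0.7]
opening: 52.3
grip_force: 12.0
```

```bash
python3 - <<'E'
import h;from h import *
s=optics.grab_frame("side");t=optics.grab_frame("top");np.save("t4.npy",t)
c=proj("side",[[679,136,20]])[0].astype(int)
cv2.imwrite("pics/s5.png",cv2.resize(s[c[1]-45:c[1]+45,c[0]-60:c[0]+60],None,fx=5,fy=5,interpolation=cv2.INTER_CUBIC))
print("short_0",fit({"top":t},[ply(95)],[469,-98,43,-12],[0,1,3]))
print("LCpark",fit({"top":t},caul(140,False),[576,320,0,0],[0,1,3]))
E
```

```text
short_0 (array([469. , -98.2,  43. , -12.2]), np.float64(0.945))
LCpark (array([5.753e+02, 3.207e+02, 0.000e+00, 1.000e-01]), np.float64(0.651))
```

View pics/s5.png

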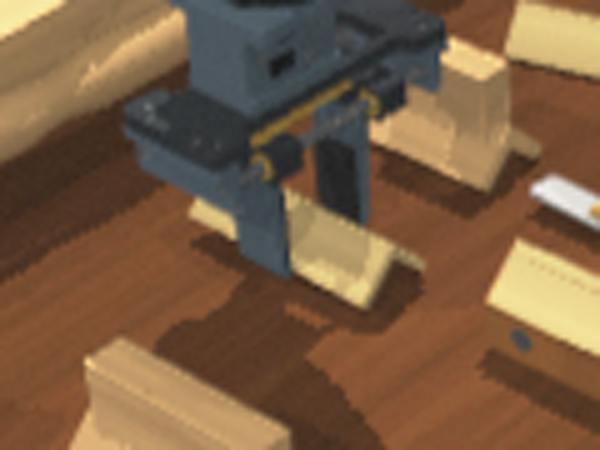

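>>> {"method": "drive_tool", "body": {"motion": [[[0, 0, -0.004], 0], [[0, 0, -0.008], 0], [[0, 0, -0.012], 0], [[0, 0, -0.014], 0], [[0, 0, -0.014], 0], [[0, 0, -0.01], -0.7], [[0, 0, -0.006], -0.7], [[0, 0, -0.002], 0]]}}

```text
time_s: 31.72
eef_pos: [679.5, 136.1, 62.6]
tool_rot: [[1.0, 0.002, 0.002], [0.002, -1.0, 0.0], [0.002, -0.0, -1.0]]
force: [-0.0, 0.5, 0.2]
opening: 52.4
grip_force: 12.0
```

>>> {"method": "drive_tool", "body": {"motion": [[[-0.01, 0.001, 0], 0], [[-0.024, 0.003, 0], 0], [[-0.034, 0.004, 0], 0], [[-0.037, 0.005, 0], 0], [[-0.037, 0.005, 0], 0], [[-0.034, 0.004, 0], 0], [[-0.024, 0.003, 0], 0], [[-0.01, 0.001, 0], 0]]}}

```text
time_s: 32.38
eef_pos: [463.8, 109.2, 59.7]
tool_rot: [[1.0, 0.001, -0.004], [0.001, -1.0, -0.001], [-0.004, 0.001, -1.0]]
force: [-0.2, 0.0, -0.6]
opening: 52.3
grip_force: 12.0
```

>>> {"method": "drive_tool", "body": {"motion": [[[0, 0, 0], 0], [[0, 0, 0], 0], [[0, 0, 0], 0], [[0, 0, 0.004], 0], [[0, 0, 0.006], 0], [[0, 0, 0.006], 0], [[0, 0, 0.004], 0], [[0, 0, 0], 0]]}}

```text
time_s: 33.05
eef_pos: [468.1, 109.8, 39.5]
tool_rot: [[1.0, 0.0, -0.002], [0.0, -1.0, -0.0], [-0.002, 0.0, -1.0]]
force: [0.1, -0.3, 0.4]
opening: 52.5
grip_force: 12.0
```

```bash
python3 -c "
from h import *
shift(469,110.3,26,0)"
```

```text
t 33.05 pos [468.1 109.8  39.5] yaw 0.0 shift [ 0.9 -0.5 13.5] turn 0.0 j6 100.4
```

>>> {"method": "drive_tool", "body": {"motion": [[[0.0003, -0.0005, 0.003], 0], [[0, 0, 0.004], 0], [[0, 0, 0.003], 0], [[0, 0, 0.002], 0], [[0, 0, 0.001], 0], [[0, 0, 0.001], 0], [[0, 0, 0.001], 0], [[0, 0, 0], 0]]}}

```text
time_s: 33.72
eef_pos: [469.0, 110.4, 25.7]
tool_rot: [[1.0, 0.0, -0.0], [0.0, -1.0, 0.0], [-0.0, -0.0, -1.0]]
force: [0.1, -0.7, -0.7]
opening: 52.4
grip_force: 12.0
```

>>> {"method": "drive_tool", "body": {"motion": [[[0, 0, 0.001], 0], [[0, 0, 0.001], 0], [[0, 0, 0.001], 0], [[0, 0, 0], 0], [[0, 0, 0], 0], [[0, 0, 0], 0], [[0, 0, 0], 0], [[0, 0, 0], 0]]}}

```text
time_s: 34.38
eef_pos: [469.1, 110.4, 22.8]
tool_rot: [[1.0, 0.0, 0.0], [0.0, -1.0, 0.0], [0.0, -0.0, -1.0]]
force: [0.3, 0.1, 0.2]
opening: 52.5
grip_force: 12.0
```

>>> {"method": "drive_tool", "body": {"motion": [[[0, 0, 0.001], 0], [[0, 0, 0.001], 0], [[0, 0, 0], 0], [[0, 0, 0], 0], [[0, 0, 0], 0], [[0, 0, 0], 0], [[0, 0, 0], 0], [[0, 0, 0], 0]]}}

```text
time_s: 35.05
eef_pos: [469.1, 110.4, 20.8]
tool_rot: [[1.0, 0.0, 0.0], [0.0, -1.0, 0.0], [0.0, -0.0, -1.0]]
force: [0.1, -0.5, -0.6]
opening: 52.1
grip_force: 12.0
```

>>> {"method": "drive_tool", "body": {"motion": [[[0, 0, 0.001], 0], [[0, 0, 0], 0], [[0, 0, 0], 0], [[0, 0, 0], 0], [[0, 0, 0], 0], [[0, 0, 0], 0], [[0, 0, 0], 0], [[0, 0, 0], 0]]}}

```text
time_s: 35.72
eef_pos: [469.0, 110.4, 19.7]
tool_rot: [[1.0, 0.0, 0.0], [0.0, -1.0, 0.0], [0.0, -0.0, -1.0]]
force: [0.8, -0.2, 0.1]
opening: 52.4
grip_force: 12.0
```

>>> {"method": "drive_tool", "body": {"motion": [[[0, 0, 0.001], 0], [[0, 0, 0], 0], [[0, 0, 0], 0], [[0, 0, 0], 0], [[0, 0, 0], 0], [[0, 0, 0], 0], [[0, 0, 0], 0], [[0, 0, 0], 0]]}}

```text
time_s: 36.38
eef_pos: [469.2, 110.4, 19.1]
tool_rot: [[1.0, 0.001, 0.0], [0.001, -1.0, -0.0], [0.0, 0.0, -1.0]]
force: [-2.1, -0.8, 9.6]
opening: 52.4
grip_force: 12.0
```

>>> {"method": "drive_tool", "body": {"motion": [[[0, 0, 0.0005], 0], [[0, 0, 0], 0], [[0, 0, 0], 0], [[0, 0, 0], 0], [[0, 0, 0], 0], [[0, 0, 0], 0], [[0, 0, 0], 0], [[0, 0, 0], 0]]}}

```text
time_s: 37.05
eef_pos: [469.3, 110.4, 18.7]
tool_rot: [[1.0, 0.001, 0.0], [0.001, -1.0, -0.0], [0.0, 0.0, -1.0]]
force: [-4.1, -0.7, 14.3]
opening: 52.4
grip_force: 12.0
```

>>> {"method": "drive_tool", "body": {"motion": [[[0, 0, -0.0005], 0], [[0, 0, 0], 0], [[0, 0, 0], 0], [[0, 0, 0], 0], [[0, 0, 0], 0], [[0, 0, 0], 0], [[0, 0, 0], 0], [[0, 0, 0], 0]], "grip": -1}}

```text
time_s: 37.72
eef_pos: [469.0, 110.4, 18.7]
tool_rot: [[1.0, 0.0, -0.0], [0.0, -1.0, 0.0], [-0.0, -0.0, -1.0]]
force: [-0.4, -0.7, 0.3]
opening: 91.2
grip_force: 0.0
```

>>> {"method": "drive_tool", "body": {"motion": [[[0, 0, -0.002], 0], [[0, 0, -0.008], 0], [[0, 0, -0.018], 0], [[0, 0, -0.028], 0], [[0, 0, -0.034], 0], [[0, 0, -0.028], 0], [[0, 0, -0.018], 0], [[0, 0, -0.004], 0]]}}

```text
time_s: 38.38
eef_pos: [470.8, 110.8, 162.6]
tool_rot: [[1.0, 0.0, 0.005], [0.0, -1.0, 0.001], [0.005, -0.001, -1.0]]
force: [0.3, -0.0, 1.4]
opening: 91.3
grip_force: 0.0
```

```bash
cat > look.py <<'E'
import h;from h import *
t=optics.grab_frame("top");np.save("tl.npy",t);cv2.imwrite("pics/tl.png",t)
def plies():
    m=woodmask(t);n,l,st,ce=cv2.connectedComponentsWithStats(m);out=[]
    for k in range(1,n):
        x,y,w,hh,a=st[k]
        if 150<a<900 and 255<ce[k][0]<470 and 130<ce[k][1]<290:
            (c,(p,q),_)=cv2.minAreaRect(np.argwhere(l==k)[:,::-1].astype(np.float32));out.append((ce[k].round().astype(int).tolist(),int(a),round(max(p,q)),round(min(p,q))))
    return out
E
python3 - <<'E'
from look import *
print(plies())
for n,p,L in(("B",[668,-142,0,14.6],140),("S",[531,-308.6,0,3.4],95),("C",[373.8,-287.3,0,5.7],140)):
    q,i=fit({"top":t},[ply(L)],p,[0,1,3]);print(n,q,i)
    if n=="B":shift(q[0],q[1],60,q[3])
E
```

```text
[([319, 156], 516, 31, 18), ([362, 162], 718, 45, 17), ([416, 204], 513, 31, 17), ([314, 212], 192, 32, 6), ([351, 221], 559, 32, 18), ([411, 253], 796, 46, 17), ([321, 251], 424, 29, 17)]
B [ 668.3 -141.8    0.    14.6] 0.951
t 38.43 pos [470.3 110.7 161.5] yaw 0.0 shift [197.4 252.6 102.1] turn -14.6 j6 100.4
S [ 531.  -308.9    0.     3.2] 0.953
C [ 373.8 -287.3    0.     5.5] 0.961
```

>>> {"method": "drive_tool", "body": {"motion": [[[0.008, 0.01, 0], 0], [[0.0195, 0.0247, 0], 0], [[0.0195, 0.0247, 0], 0], [[0.0195, 0.0247, 0], 0], [[0.0195, 0.0247, 0], 0], [[0.0195, 0.0247, 0], 0], [[0.0195, 0.0247, 0], 0], [[0.0195, 0.0247, 0], 0]]}}

```text
time_s: 39.1
eef_pos: [613.7, -74.6, 156.7]
tool_rot: [[1.0, 0.0, -0.003], [0.0, -1.0, 0.0], [-0.003, -0.0, -1.0]]
force: [-0.3, 0.2, 1.1]
opening: 91.3
grip_force: 0.0
```

>>> {"method": "drive_tool", "body": {"motion": [[[0.0195, 0.0247, 0], 0], [[0.0195, 0.0247, 0], 0], [[0.0105, 0.0137, 0], 0], [[0.005, 0.006, 0], 0], [[0, 0, 0.02], -7.1], [[0, 0, 0.02], -7.1], [[0, 0, 0.02], -0.4], [[0, 0, 0.02], 0]]}}

```text
time_s: 39.77
eef_pos: [666.9, -141.3, 76.4]
tool_rot: [[0.967, 0.254, -0.002], [0.254, -0.967, 0.001], [-0.002, -0.001, -1.0]]
force: [-0.1, 0.4, -0.4]
opening: 91.2
grip_force: 0.0
```

>>> {"method": "drive_tool", "body": {"motion": [[[0, 0, 0.02], 0], [[0, 0, 0.02], 0], [[0, 0, 0.016], 0], [[0, 0, 0.008], 0], [[0, 0, 0.004], 0], [[0, 0, 0.002], 0], [[0, 0, 0], 0], [[0, 0, 0], 0]]}}

```text
time_s: 40.43
eef_pos: [668.7, -141.6, 9.6]
tool_rot: [[0.968, 0.253, 0.001], [0.253, -0.968, -0.0], [0.001, 0.001, -1.0]]
force: [-0.1, -0.7, -0.0]
opening: 91.4
grip_force: 0.0
```

```bash
python3 -c "
from h import *
shift(668.3,-141.8,-18.8,14.6)"
```

```text
t 40.43 pos [ 668.7 -141.6    9.6] yaw 14.6 shift [-0.4  0.  28.4] turn 0.0 j6 61.5
```

>>> {"method": "drive_tool", "body": {"motion": [[[0, 0, 0.006], 0], [[0, 0, 0.007], 0], [[0, 0, 0.006], 0], [[0, 0, 0.004], 0], [[0, 0, 0.003], 0], [[0, 0, 0.0015], 0], [[0, 0, 0.0005], 0], [[0, 0, 0], 0]]}}

```text
time_s: 41.1
eef_pos: [668.1, -141.5, -19.4]
tool_rot: [[0.968, 0.253, -0.0], [0.253, -0.968, 0.0], [-0.0, -0.0, -1.0]]
force: [0.7, 0.5, 0.4]
opening: 91.2
grip_force: 0.0
```

>>> {"method": "drive_tool", "body": {"motion": [[[0, 0, 0], 0], [[0, 0, 0], 0], [[0, 0, 0], 0], [[0, 0, 0], 0], [[0, 0, 0], 0], [[0, 0, 0], 0], [[0, 0, 0], 0], [[0, 0, 0], 0]], "grip": 1}}

```text
time_s: 41.77
eef_pos: [668.2, -141.5, -19.2]
tool_rot: [[0.968, 0.252, 0.0], [0.252, -0.968, 0.0], [0.0, 0.0, -1.0]]
force: [0.2, -0.1, 0.7]
opening: 52.3
grip_force: 12.0
```

>>> {"method": "drive_tool", "body": {"motion": [[[0, 0, -0.004], 0], [[0, 0, -0.01], 0], [[0, 0, -0.018], 0], [[0, 0, -0.024], 7.1], [[0, 0, -0.024], 7.1], [[0, 0, -0.02], 0.4], [[0, 0, -0.014], 0], [[0, 0, -0.005], 0]]}}

```text
time_s: 42.43
eef_pos: [669.3, -141.8, 102.7]
tool_rot: [[1.0, 0.002, 0.003], [0.002, -1.0, -0.001], [0.003, 0.001, -1.0]]
force: [0.3, -0.2, -0.2]
opening: 52.6
grip_force: 12.0
```

>>> {"method": "drive_tool", "body": {"motion": [[[-0.008, -0.01, 0], 0], [[-0.0195, -0.0247, 0], 0], [[-0.0195, -0.0247, 0], 0], [[-0.0195, -0.0247, 0], 0], [[-0.0195, -0.0247, 0], 0], [[-0.0195, -0.0247, 0], 0], [[-0.0195, -0.0247, 0], 0], [[-0.0195, -0.0247, 0], 0]]}}

```text
time_s: 43.1
eef_pos: [520.8, 42.6, 98.5]
tool_rot: [[1.0, 0.001, -0.002], [0.001, -1.0, -0.0], [-0.002, 0.0, -1.0]]
force: [0.6, 0.6, 0.4]
opening: 52.4
grip_force: 12.0
```

>>> {"method": "drive_tool", "body": {"motion": [[[-0.0195, -0.0247, 0], 0], [[-0.0195, -0.0247, 0], 0], [[-0.0105, -0.0137, 0], 0], [[-0.0051, -0.0059, 0], 0], [[0, 0, 0.014], 0], [[0, 0, 0.02], 0], [[0, 0, 0.016], 0], [[0, 0, 0.008], 0]]}}

```text
time_s: 43.77
eef_pos: [467.3, 109.9, 39.5]
tool_rot: [[1.0, 0.001, -0.003], [0.001, -1.0, -0.001], [-0.003, 0.001, -1.0]]
force: [-0.6, 0.2, -0.8]
opening: 52.4
grip_force: 12.0
```

```bash
python3 -c "
from h import *
optics.grab_frame('top')
shift(469.1,110.4,30,0)"
```

```text
t 43.82 pos [467.  109.8  39. ] yaw 0.0 shift [ 2.1 -0.6  9. ] turn 0.0 j6 100.4
```

>>> {"method": "drive_tool", "body": {"motion": [[[0, 0, 0.002], 0], [[0, 0, 0.002], 0], [[0, 0, 0.002], 0], [[0, 0, 0.001], 0], [[0, 0, 0.001], 0], [[0, 0, 0.001], 0], [[0, 0, 0], 0], [[0, 0, 0], 0]]}}

```text
time_s: 44.48
eef_pos: [469.0, 110.3, 32.8]
tool_rot: [[1.0, 0.0, 0.0], [0.0, -1.0, 0.0], [0.0, -0.0, -1.0]]
force: [-1.1, -0.3, -1.6]
opening: 52.1
grip_force: 12.0
```

Expected contact near 27.7.

>>> {"method": "drive_tool", "body": {"motion": [[[0, 0, 0.001], 0], [[0, 0, 0.001], 0], [[0, 0, 0.001], 0], [[0, 0, 0.001], 0], [[0, 0, 0.0005], 0], [[0, 0, 0], 0], [[0, 0, 0], 0], [[0, 0, 0], 0]]}}

```text
time_s: 45.15
eef_pos: [469.0, 110.3, 28.4]
tool_rot: [[1.0, 0.001, 0.0], [0.001, -1.0, -0.0], [0.0, 0.0, -1.0]]
force: [-2.9, -0.3, 7.4]
opening: 52.2
grip_force: 12.0
```

>>> {"method": "drive_tool", "body": {"motion": [[[0, 0, 0.001], 0], [[0, 0, 0], 0], [[0, 0, 0], 0], [[0, 0, 0], 0], [[0, 0, 0], 0], [[0, 0, 0], 0], [[0, 0, 0], 0], [[0, 0, 0], 0]]}}

```text
time_s: 45.82
eef_pos: [469.3, 110.4, 27.6]
tool_rot: [[1.0, 0.001, 0.0], [0.001, -1.0, -0.0], [0.0, 0.0, -1.0]]
force: [-2.5, -0.4, 11.0]
opening: 52.2
grip_force: 12.0
```

>>> {"method": "drive_tool", "body": {"motion": [[[0, 0, 0], 0], [[0, 0, 0], 0], [[0, 0, 0], 0], [[0, 0, 0], 0], [[0, 0, 0], 0], [[0, 0, 0], 0], [[0, 0, 0], 0], [[0, 0, 0], 0]], "grip": -1}}

```text
time_s: 46.48
eef_pos: [468.9, 110.3, 27.2]
tool_rot: [[1.0, 0.0, -0.0], [0.0, -1.0, 0.0], [-0.0, -0.0, -1.0]]
force: [-0.9, 0.2, -1.6]
opening: 91.2
grip_force: 0.0
```

>>> {"method": "drive_tool", "body": {"motion": [[[0, 0, -0.002], 0], [[0, 0, -0.008], 0], [[0, 0, -0.016], 0], [[0, 0, -0.02], 0], [[0, 0, -0.02], 0], [[0, 0, -0.016], 0], [[0, 0, -0.008], 0], [[0, 0, -0.002], 0]]}}

```text
time_s: 47.15
eef_pos: [469.8, 110.5, 121.0]
tool_rot: [[1.0, 0.0, 0.003], [0.0, -1.0, 0.001], [0.003, -0.001, -1.0]]
force: [-0.1, 0.6, -0.7]
opening: 91.4
grip_force: 0.0
```

>>> {"method": "drive_tool", "body": {"motion": [[[0.003, 0.012, 0], 0], [[0.006, 0.024, 0], 0], [[0.007, 0.029, 0], 0], [[0.007, 0.029, 0], 0], [[0.007, 0.029, 0], 0], [[0.007, 0.029, 0], 0], [[0.007, 0.029, 0], 0], [[0.007, 0.029, 0], 0]]}}

```text
time_s: 47.82
eef_pos: [519.6, -101.1, 118.4]
tool_rot: [[1.0, 0.0, -0.001], [0.0, -1.0, 0.0], [-0.001, -0.0, -1.0]]
force: [0.2, 0.9, -0.2]
opening: 90.9
grip_force: 0.0
```

```bash
python3 - <<'E'
from look import *
print(plies())
for n,p,L in(("S",[531,-308.6,0,3.4],95),("C",[373.8,-287.3,0,5.7],140),("stack",[469.2,110.4,47,0],140)):
    q,i=fit({"top":t},[ply(L)]+([ply(L,-17)] if n=="stack" else []),p,[0,1,3]);print(n,q,i)
    if n=="C":shift(q[0],q[1],10,q[3])
E
```

```text
[([319, 156], 523, 31, 18), ([416, 204], 510, 31, 17), ([314, 211], 205, 31, 7), ([283, 222], 752, 46, 18), ([411, 253], 786, 46, 17)]
S [ 530.9 -308.9    0.     3.2] 0.949
C [ 373.8 -287.7    0.     5.4] 0.958
t 47.87 pos [ 521.3 -104.6  118.8] yaw -0.0 shift [-147.5  183.1  108.9] turn -5.4 j6 76.2
stack [4.693e+02 1.102e+02 4.700e+01 3.000e-01] 0.888
```

>>> {"method": "drive_tool", "body": {"motion": [[[-0.01, 0.0136, 0], 0], [[-0.02, 0.0256, 0], 0], [[-0.02, 0.0256, 0], 0], [[-0.02, 0.0256, 0], 0], [[-0.02, 0.0256, 0], 0], [[-0.02, 0.0256, 0], 0], [[-0.02, 0.0256, 0], 0], [[-0.016, 0.0205, 0], 0]]}}

```text
time_s: 48.53
eef_pos: [372.3, -288.4, 118.5]
tool_rot: [[1.0, 0.0, -0.001], [0.0, -1.0, 0.001], [-0.001, -0.001, -1.0]]
force: [0.9, 0.2, -0.6]
opening: 91.3
grip_force: 0.0
```

>>> {"method": "drive_tool", "body": {"motion": [[[0, 0, 0.01], -5.4], [[0, 0, 0.02], 0], [[0, 0, 0.022], 0], [[0, 0, 0.022], 0], [[0, 0, 0.018], 0], [[0, 0, 0.01], 0], [[0, 0, 0.005], 0], [[0, 0, 0], 0]]}}

```text
time_s: 49.2
eef_pos: [373.6, -287.0, 11.4]
tool_rot: [[0.996, 0.095, -0.001], [0.095, -0.996, 0.001], [-0.001, -0.001, -1.0]]
force: [-0.2, -0.2, 0.0]
opening: 91.5
grip_force: 0.0
```

```bash
python3 -c "
from h import *
shift(373.8,-287.5,-18.8,5.4)"
```

```text
t 49.2 pos [ 373.6 -287.    11.4] yaw 5.4 shift [ 0.2  0.6 30.2] turn 0.0 j6 44.2
```

>>> {"method": "drive_tool", "body": {"motion": [[[0, 0.0005, 0.007], 0], [[0, 0, 0.008], 0], [[0, 0, 0.006], 0], [[0, 0, 0.004], 0], [[0, 0, 0.003], 0], [[0, 0, 0.0015], 0], [[0, 0, 0.0005], 0], [[0, 0, 0], 0]]}}

```text
time_s: 49.87
eef_pos: [374.2, -288.0, -17.8]
tool_rot: [[0.996, 0.095, 0.0], [0.095, -0.996, -0.0], [0.0, 0.0, -1.0]]
force: [0.3, -0.8, 0.1]
opening: 91.2
grip_force: 0.0
```

>>> {"method": "drive_tool", "body": {"motion": [[[0, 0, 0], 0], [[0, 0, 0], 0], [[0, 0, 0], 0], [[0, 0, 0], 0], [[0, 0, 0], 0], [[0, 0, 0], 0], [[0, 0, 0], 0], [[0, 0, 0], 0]], "grip": 1}}

```text
time_s: 50.53
eef_pos: [374.2, -288.0, -17.7]
tool_rot: [[0.996, 0.095, 0.0], [0.095, -0.996, -0.0], [0.0, 0.0, -1.0]]
force: [1.1, -0.4, 1.0]
opening: 52.5
grip_force: 12.0
```

>>> {"method": "drive_tool", "body": {"motion": [[[0, 0, -0.004], 0], [[0, 0, -0.01], 0], [[0, 0, -0.02], 0], [[0, 0, -0.026], 5.4], [[0, 0, -0.026], 0], [[0, 0, -0.02], 0], [[0, 0, -0.014], 0], [[0, 0, -0.004], 0]]}}

```text
time_s: 51.2
eef_pos: [375.2, -288.8, 109.2]
tool_rot: [[1.0, 0.0, 0.003], [0.0, -1.0, -0.003], [0.003, 0.003, -1.0]]
force: [0.4, 0.6, -0.0]
opening: 52.1
grip_force: 12.0
```

>>> {"method": "drive_tool", "body": {"motion": [[[0.01, -0.0136, 0], 0], [[0.02, -0.0256, 0], 0], [[0.02, -0.0256, 0], 0], [[0.02, -0.0256, 0], 0], [[0.02, -0.0256, 0], 0], [[0.02, -0.0256, 0], 0], [[0.02, -0.0256, 0], 0], [[0.016, -0.0208, 0], 0]]}}

```text
time_s: 51.87
eef_pos: [520.9, -98.0, 106.0]
tool_rot: [[1.0, 0.001, -0.0], [0.001, -1.0, 0.0], [-0.0, -0.0, -1.0]]
force: [-0.0, -0.9, -0.2]
opening: 52.5
grip_force: 12.0
```

>>> {"method": "drive_tool", "body": {"motion": [[[-0.007, -0.0295, 0], 0], [[-0.007, -0.0295, 0], 0], [[-0.007, -0.0295, 0], 0], [[-0.007, -0.0295, 0], 0], [[-0.007, -0.0295, 0], 0], [[-0.007, -0.0295, 0], 0], [[-0.0057, -0.0224, 0], 0], [[-0.003, -0.011, 0], 0]]}}

```text
time_s: 52.53
eef_pos: [468.1, 112.4, 106.0]
tool_rot: [[1.0, 0.002, -0.001], [0.002, -1.0, 0.0], [-0.001, -0.0, -1.0]]
force: [0.4, -0.9, -0.4]
opening: 52.2
grip_force: 12.0
```

>>> {"method": "drive_tool", "body": {"motion": [[[0, 0, 0], 0], [[0, 0, 0.006], 0], [[0, 0, 0.014], 0], [[0, 0, 0.016], 0], [[0, 0, 0.012], 0], [[0, 0, 0.006], 0], [[0, 0, 0.002], 0], [[0, 0, 0], 0]]}}

```text
time_s: 53.2
eef_pos: [469.2, 109.8, 49.8]
tool_rot: [[1.0, -0.0, -0.001], [-0.0, -1.0, -0.0], [-0.001, 0.0, -1.0]]
force: [0.2, 0.4, -0.2]
opening: 52.7
grip_force: 12.0
```

```bash
python3 -c "
from h import *
shift(469.5,110.4,40,0)"
```

```text
t 53.2 pos [469.2 109.8  49.8] yaw -0.0 shift [ 0.3 -0.6  9.8] turn -0.0 j6 100.4
```

>>> {"method": "drive_tool", "body": {"motion": [[[0, -0.0005, 0.002], 0], [[0, 0, 0.002], 0], [[0, 0, 0.002], 0], [[0, 0, 0.001], 0], [[0, 0, 0.001], 0], [[0, 0, 0], 0], [[0, 0, 0], 0], [[0, 0, 0], 0]]}}

```text
time_s: 53.87
eef_pos: [469.3, 111.0, 42.3]
tool_rot: [[1.0, 0.0, 0.0], [0.0, -1.0, 0.0], [0.0, -0.0, -1.0]]
force: [0.1, -1.0, -0.7]
opening: 52.5
grip_force: 12.0
```

>>> {"method": "drive_tool", "body": {"motion": [[[0, 0, 0.001], 0], [[0, 0, 0.001], 0], [[0, 0, 0.001], 0], [[0, 0, 0], 0], [[0, 0, 0], 0], [[0, 0, 0], 0], [[0, 0, 0], 0], [[0, 0, 0], 0]]}}

```text
time_s: 54.53
eef_pos: [469.2, 111.0, 39.2]
tool_rot: [[1.0, 0.0, -0.0], [0.0, -1.0, -0.0], [-0.0, 0.0, -1.0]]
force: [-0.9, -0.9, -0.5]
opening: 52.5
grip_force: 12.0
```

>>> {"method": "drive_tool", "body": {"motion": [[[0, 0, 0.001], 0], [[0, 0, 0], 0], [[0, 0, 0], 0], [[0, 0, 0], 0], [[0, 0, 0], 0], [[0, 0, 0], 0], [[0, 0, 0], 0], [[0, 0, 0], 0]]}}

```text
time_s: 55.2
eef_pos: [469.4, 110.9, 38.5]
tool_rot: [[1.0, 0.001, 0.0], [0.001, -1.0, -0.0], [0.0, 0.0, -1.0]]
force: [-1.9, -2.5, 8.3]
opening: 52.5
grip_force: 12.0
```

>>> {"method": "drive_tool", "body": {"motion": [[[0, 0.0004, 0.001], 0], [[0, 0, 0], 0], [[0, 0, 0], 0], [[0, 0, 0], 0], [[0, 0, 0], 0], [[0, 0, 0], 0], [[0, 0, 0], 0], [[0, 0, 0], 0]]}}

```text
time_s: 55.87
eef_pos: [469.6, 110.6, 37.8]
tool_rot: [[1.0, 0.001, 0.0], [0.001, -1.0, -0.0], [0.0, 0.0, -1.0]]
force: [-4.0, -2.4, 13.6]
opening: 52.6
grip_force: 12.0
```

>>> {"method": "drive_tool", "body": {"motion": [[[0, 0, 0], 0], [[0, 0, 0], 0], [[0, 0, 0], 0], [[0, 0, 0], 0], [[0, 0, 0], 0], [[0, 0, 0], 0], [[0, 0, 0], 0], [[0, 0, 0], 0]], "grip": -1}}

```text
time_s: 56.53
eef_pos: [469.2, 110.6, 37.2]
tool_rot: [[1.0, 0.0, -0.0], [0.0, -1.0, 0.0], [-0.0, -0.0, -1.0]]
force: [-0.5, 0.7, -0.5]
opening: 91.0
grip_force: 0.0
```

>>> {"method": "drive_tool", "body": {"motion": [[[0, 0, -0.002], 0], [[0, 0, -0.008], 0], [[0, 0, -0.016], 0], [[0, 0, -0.02], 0], [[0, 0, -0.02], 0], [[0, 0, -0.016], 0], [[0, 0, -0.006], 0], [[0, 0, -0.002], 0]]}}

```text
time_s: 57.2
eef_pos: [470.0, 110.7, 128.7]
tool_rot: [[1.0, 0.0, 0.002], [0.0, -1.0, 0.0], [0.002, -0.0, -1.0]]
force: [1.1, -1.0, -0.4]
opening: 91.2
grip_force: 0.0
```

>>> {"method": "drive_tool", "body": {"motion": [[[0.002, 0.014, 0], 0], [[0.0042, 0.0285, 0], 0], [[0.0042, 0.0285, 0], 0], [[0.0042, 0.0285, 0], 0], [[0.0042, 0.0285, 0], 0], [[0.0042, 0.0285, 0], 0], [[0.0042, 0.0285, 0], 0], [[0.0042, 0.0285, 0], 0]]}}

```text
time_s: 57.87
eef_pos: [500.2, -104.2, 126.4]
tool_rot: [[1.0, 0.0, -0.001], [0.0, -1.0, 0.0], [-0.001, -0.0, -1.0]]
force: [-0.3, 0.4, 0.5]
opening: 91.4
grip_force: 0.0
```

```bash
python3 - <<'E'
from look import *
for n,p,L in(("S",[531,-308.9,0,3.2],95),("stack",[469.2,110.4,55.5,0],140)):
    q,i=fit({"top":t},[ply(L)]+([ply(L,-25.5)] if n=="stack" else []),p,[0,1,3]);print(n,q,i)
    if n=="S":shift(q[0],q[1],10,q[3])
E
```

```text
S [ 531.  -308.8    0.     3.1] 0.951
t 57.92 pos [ 501.4 -107.6  126.7] yaw -0.0 shift [ 29.7 201.1 116.8] turn -3.1 j6 75.4
stack [471.4 109.9  55.5   0. ] 0.878
```

>>> {"method": "drive_tool", "body": {"motion": [[[0.0042, 0.0285, 0], 0], [[0.0042, 0.0285, 0], 0], [[0.0042, 0.0285, 0], 0], [[0.0042, 0.0285, 0], 0], [[0.0042, 0.0285, 0], 0], [[0.0042, 0.0285, 0], 0], [[0.0035, 0.0234, 0], 0], [[0.0016, 0.0115, 0], 0]]}}

```text
time_s: 58.58
eef_pos: [531.0, -310.9, 126.3]
tool_rot: [[1.0, -0.001, -0.001], [-0.001, -1.0, 0.0], [-0.001, -0.0, -1.0]]
force: [-0.2, 0.5, -0.4]
opening: 91.0
grip_force: 0.0
```

>>> {"method": "drive_tool", "body": {"motion": [[[0, 0, 0.01], -3.1], [[0, 0, 0.022], 0], [[0, 0, 0.024], 0], [[0, 0, 0.024], 0], [[0, 0, 0.018], 0], [[0, 0, 0.01], 0], [[0, 0, 0.006], 0], [[0, 0, 0.001], 0]]}}

```text
time_s: 59.25
eef_pos: [530.7, -308.2, 11.3]
tool_rot: [[0.998, 0.055, -0.001], [0.055, -0.998, 0.001], [-0.001, -0.001, -1.0]]
force: [0.1, -0.3, 0.9]
opening: 90.8
grip_force: 0.0
```

>>> {"method": "drive_tool", "body": {"motion": [[[0, 0, 0.007], 0], [[0, 0, 0.008], 0], [[0, 0, 0.006], 0], [[0, 0, 0.004], 0], [[0, 0, 0.002], 0], [[0, 0, 0.001], 0], [[0, 0, 0], 0], [[0, 0, 0], 0]]}}

```text
time_s: 59.92
eef_pos: [531.3, -308.8, -15.6]
tool_rot: [[0.999, 0.055, 0.0], [0.055, -0.999, -0.0], [0.0, 0.0, -1.0]]
force: [-0.1, -0.5, 0.8]
opening: 91.0
grip_force: 0.0
```

```bash
python3 -c "
from h import *
shift(531,-308.9,-18.8,3.1)"
```

```text
t 59.92 pos [ 531.3 -308.8  -15.6] yaw 3.1 shift [-0.3  0.   3.2] turn 0.0 j6 54.5
```

>>> {"method": "drive_tool", "body": {"motion": [[[0, 0, 0.002], 0], [[0, 0, 0.001], 0], [[0, 0, 0], 0], [[0, 0, 0], 0], [[0, 0, 0], 0], [[0, 0, 0], 0], [[0, 0, 0], 0], [[0, 0, 0], 0]]}}

```text
time_s: 60.58
eef_pos: [531.2, -308.8, -18.7]
tool_rot: [[0.999, 0.055, 0.0], [0.055, -0.999, -0.0], [0.0, 0.0, -1.0]]
force: [0.3, 0.4, 0.6]
opening: 91.4
grip_force: 0.0
```

>>> {"method": "drive_tool", "body": {"motion": [[[0, 0, 0], 0], [[0, 0, 0], 0], [[0, 0, 0], 0], [[0, 0, 0], 0], [[0, 0, 0], 0], [[0, 0, 0], 0], [[0, 0, 0], 0], [[0, 0, 0], 0]], "grip": 1}}

```text
time_s: 61.25
eef_pos: [531.2, -308.8, -18.7]
tool_rot: [[0.999, 0.055, 0.0], [0.055, -0.999, -0.0], [0.0, 0.0, -1.0]]
force: [-0.5, 0.7, 0.4]
opening: 52.9
grip_force: 12.0
```

>>> {"method": "drive_tool", "body": {"motion": [[[0, 0, -0.004], 0], [[0, 0, -0.01], 0], [[0, 0, -0.02], 0], [[0, 0, -0.026], 3.1], [[0, 0, -0.026], 0], [[0, 0, -0.02], 0], [[0, 0, -0.014], 0], [[0, 0, -0.004], 0]]}}

```text
time_s: 61.92
eef_pos: [532.3, -309.4, 108.2]
tool_rot: [[1.0, 0.001, 0.003], [0.001, -1.0, -0.002], [0.003, 0.002, -1.0]]
force: [1.0, -0.1, -0.3]
opening: 52.4
grip_force: 12.0
```

>>> {"method": "drive_tool", "body": {"motion": [[[-0.004, -0.0137, 0], 0], [[-0.009, -0.03, 0], 0], [[-0.01, -0.034, 0], 0], [[-0.01, -0.034, 0], 0], [[-0.01, -0.034, 0], 0], [[-0.01, -0.034, 0], 0], [[-0.006, -0.021, 0], 0], [[-0.003, -0.01, 0], 0]]}}

```text
time_s: 62.58
eef_pos: [466.6, -95.2, 103.9]
tool_rot: [[1.0, 0.002, -0.003], [0.002, -1.0, 0.001], [-0.003, -0.001, -1.0]]
force: [0.1, 0.6, -1.7]
opening: 52.8
grip_force: 12.0
```

>>> {"method": "drive_tool", "body": {"motion": [[[0, 0, 0], 6], [[0, 0, 0], 6], [[0, 0, 0.006], 0], [[0, 0, 0.014], 0], [[0, 0, 0.02], 0], [[0, 0, 0.014], 0], [[0, 0, 0.004], 0], [[0, 0, 0], 0]]}}

```text
time_s: 63.25
eef_pos: [467.9, -98.0, 45.7]
tool_rot: [[0.979, -0.206, -0.003], [-0.206, -0.979, 0.001], [-0.003, -0.0, -1.0]]
force: [-0.7, 0.6, -0.4]
opening: 52.5
grip_force: 12.0
```

```bash
python3 -c "
from h import *
shift(469,-98.1,34,-12.1)"
```

```text
t 63.25 pos [467.9 -98.   45.7] yaw -11.9 shift [ 1.1 -0.1 11.7] turn 0.2 j6 87.2
```

>>> {"method": "drive_tool", "body": {"motion": [[[0, 0, 0.002], 0], [[0, 0, 0.002], 0], [[0, 0, 0.002], 0], [[0, 0, 0.002], 0], [[0, 0, 0.001], 0], [[0, 0, 0.001], 0], [[0, 0, 0], 0], [[0, 0, 0], 0]]}}

```text
time_s: 63.92
eef_pos: [469.1, -98.1, 37.3]
tool_rot: [[0.978, -0.207, -0.0], [-0.207, -0.978, 0.0], [-0.0, -0.0, -1.0]]
force: [-0.8, 0.1, 0.2]
opening: 52.5
grip_force: 12.0
```

>>> {"method": "drive_tool", "body": {"motion": [[[0, 0, 0.001], 0], [[0, 0, 0.001], 0], [[0, 0, 0.001], 0], [[0, 0, 0], 0], [[0, 0, 0], 0], [[0, 0, 0], 0], [[0, 0, 0], 0], [[0, 0, 0], 0]]}}

```text
time_s: 64.58
eef_pos: [469.1, -98.1, 34.3]
tool_rot: [[0.978, -0.207, 0.0], [-0.207, -0.978, -0.0], [0.0, -0.0, -1.0]]
force: [1.0, -0.6, -1.1]
opening: 52.2
grip_force: 12.0
```

>>> {"method": "drive_tool", "body": {"motion": [[[0, 0, 0.001], 0], [[0, 0, 0], 0], [[0, 0, 0], 0], [[0, 0, 0], 0], [[0, 0, 0], 0], [[0, 0, 0], 0], [[0, 0, 0], 0], [[0, 0, 0], 0]]}}

```text
time_s: 65.25
eef_pos: [469.0, -98.1, 33.2]
tool_rot: [[0.978, -0.207, -0.0], [-0.207, -0.978, 0.0], [-0.0, -0.0, -1.0]]
force: [0.1, 0.4, -0.7]
opening: 52.4
grip_force: 12.0
```

>>> {"method": "drive_tool", "body": {"motion": [[[0, 0, 0.001], 0], [[0, 0, 0], 0], [[0, 0, 0], 0], [[0, 0, 0], 0], [[0, 0, 0], 0], [[0, 0, 0], 0], [[0, 0, 0], 0], [[0, 0, 0], 0]]}}

```text
time_s: 65.92
eef_pos: [469.3, -98.0, 32.6]
tool_rot: [[0.978, -0.208, 0.0], [-0.208, -0.978, 0.0], [0.0, -0.0, -1.0]]
force: [-1.2, 3.6, 8.8]
opening: 52.9
grip_force: 12.0
```

>>> {"method": "drive_tool", "body": {"motion": [[[0, 0, 0.001], 0], [[0, 0, 0], 0], [[0, 0, 0], 0], [[0, 0, 0], 0], [[0, 0, 0], 0], [[0, 0, 0], 0], [[0, 0, 0], 0], [[0, 0, 0], 0]]}}

```text
time_s: 66.58
eef_pos: [469.5, -98.0, 31.8]
tool_rot: [[0.978, -0.208, 0.001], [-0.208, -0.978, 0.0], [0.001, -0.0, -1.0]]
force: [-2.7, 3.5, 13.0]
opening: 52.6
grip_force: 12.0
```

>>> {"method": "drive_tool", "body": {"motion": [[[0, 0, 0], 0], [[0, 0, 0], 0], [[0, 0, 0], 0], [[0, 0, 0], 0], [[0, 0, 0], 0], [[0, 0, 0], 0], [[0, 0, 0], 0], [[0, 0, 0], 0]], "grip": -1}}

```text
time_s: 67.25
eef_pos: [469.0, -98.1, 31.2]
tool_rot: [[0.978, -0.208, -0.0], [-0.208, -0.978, 0.0], [-0.0, -0.0, -1.0]]
force: [0.1, 0.6, -1.1]
opening: 91.2
grip_force: 0.0
```

>>> {"method": "drive_tool", "body": {"motion": [[[0, 0, -0.002], 0], [[0, 0, -0.01], 0], [[0, 0, -0.02], 0], [[0, 0, -0.03], 0], [[0, 0, -0.03], 0], [[0, 0, -0.022], -6], [[0, 0, -0.012], -6], [[0, 0, -0.002], 0]]}}

```text
time_s: 67.92
eef_pos: [470.5, -98.4, 162.5]
tool_rot: [[1.0, 0.006, 0.004], [0.006, -1.0, -0.001], [0.004, 0.001, -1.0]]
force: [0.7, 0.1, -0.9]
opening: 91.0
grip_force: 0.0
```

```bash
python3 - <<'E'
from look import *
q=fit({"top":t},[ply(140),ply(140,-25.5)],[469.2,110.4,55.5,0],[0,1,3]);print("stack",q)
q=fit({"top":t},caul(140,False),[575.5,319.7,0,0],[0,1,3]);print("LCpark",q)
cv2.imwrite("pics/t5.png",cv2.resize(t[150:280,170:300],None,fx=4,fy=4,interpolation=cv2.INTER_CUBIC))
shift(575.2,319.5,100,0)
E
```

```text
stack (array([470. , 109.9,  55.5,  -0. ]), np.float64(0.912))
LCpark (array([ 5.761e+02,  3.199e+02,  0.000e+00, -2.000e-01]), np.float64(0.92))
t 67.97 pos [469.9 -98.3 161.2] yaw -0.1 shift [ 104.6 -418.    61.2] turn -0.1 j6 75.5
```

View pics/t5.png

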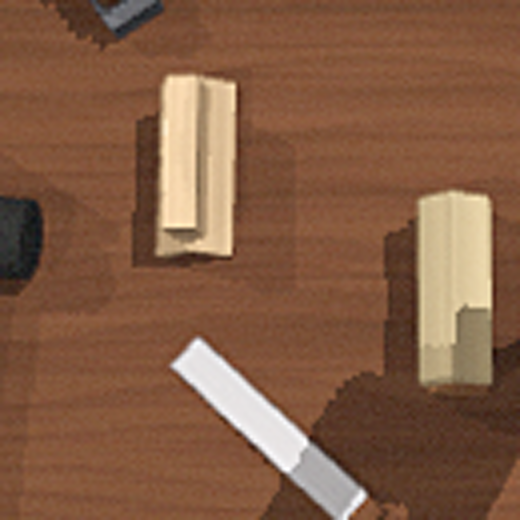

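>>> {"method": "drive_tool", "body": {"motion": [[[0.004, -0.0145, 0], 0], [[0.0072, -0.0285, 0], 0], [[0.0072, -0.0285, 0], 0], [[0.0072, -0.0285, 0], 0], [[0.0072, -0.0285, 0], 0], [[0.0072, -0.0285, 0], 0], [[0.0072, -0.0285, 0], 0], [[0.0072, -0.0285, 0], 0]], "grip": -0.3}}

```text
time_s: 68.63
eef_pos: [522.8, 117.3, 158.1]
tool_rot: [[1.0, -0.004, -0.002], [-0.004, -1.0, -0.0], [-0.002, 0.0, -1.0]]
force: [0.5, 0.5, -0.7]
opening: 59.5
grip_force: 0.0
```

>>> {"method": "drive_tool", "body": {"motion": [[[0.0072, -0.0285, 0], 0], [[0.0072, -0.0285, 0], 0], [[0.0072, -0.0285, 0], 0], [[0.0072, -0.0285, 0], 0], [[0.0072, -0.0285, 0], 0], [[0.0072, -0.0285, 0], 0], [[0.0055, -0.0215, 0], 0], [[0.0031, -0.0112, 0], 0]]}}

```text
time_s: 69.3
eef_pos: [574.8, 321.6, 157.9]
tool_rot: [[1.0, -0.002, -0.001], [-0.002, -1.0, -0.001], [-0.001, 0.001, -1.0]]
force: [0.3, 0.0, 0.0]
opening: 59.0
grip_force: 0.0
```

>>> {"method": "drive_tool", "body": {"motion": [[[0, 0, 0], 0], [[0, 0, 0.01], 0], [[0, 0, 0.02], 0], [[0, 0, 0.02], 0], [[0, 0, 0.01], 0], [[0, 0, 0], 0], [[0, 0, 0], 0], [[0, 0, 0], 0]]}}

```text
time_s: 69.97
eef_pos: [575.5, 319.4, 100.1]
tool_rot: [[1.0, -0.0, 0.001], [-0.0, -1.0, 0.0], [0.001, -0.0, -1.0]]
force: [-0.5, 0.3, 0.4]
opening: 59.3
grip_force: 0.0
```

```bash
python3 - <<'E'
from look import *
shift(575.2,319.6,28,0)
q=fit({"top":t},[ply(95),ply(95,-8.5)],[469,-98.1,50.5,-12.1],[0,1,3]);print("sstack",q)
q=fit({"top":t},caul(95,False),[690,0,0,0],[0,1,3]);print("SCpark",q)
cv2.imwrite("pics/t6.png",cv2.resize(t[130:270,290:420],None,fx=4,fy=4,interpolation=cv2.INTER_CUBIC))
E
```

```text
t 70.02 pos [575.7 319.6 100.3] yaw -0.0 shift [-0.6  0.1 72.3] turn -0.0 j6 117.0
sstack (array([469.2, -98.2,  50.5, -12.1]), np.float64(0.955))
SCpark (array([ 6.854e+02, -4.000e-01,  0.000e+00, -4.000e-01]), np.float64(0.9))
```

View pics/t6.png

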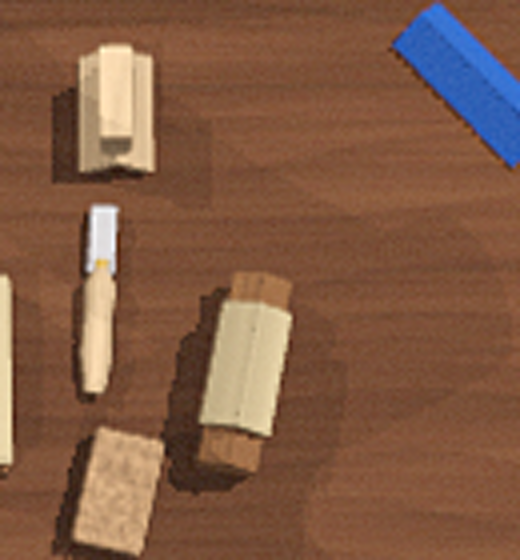

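>>> {"method": "drive_tool", "body": {"motion": [[[0.0009, 0, 0.01], 0], [[0, 0, 0.016], 0], [[0, 0, 0.018], 0], [[0, 0, 0.014], 0], [[0, 0, 0.008], 0], [[0, 0, 0.004], 0], [[0, 0, 0.001], 0], [[0, 0, 0], 0]]}}

```text
time_s: 70.68
eef_pos: [576.2, 319.8, 28.5]
tool_rot: [[1.0, 0.001, 0.0], [0.001, -1.0, 0.0], [0.0, -0.0, -1.0]]
force: [0.0, 0.8, 0.4]
opening: 59.4
grip_force: 0.0
```

>>> {"method": "drive_tool", "body": {"motion": [[[0, 0, 0], 0], [[0, 0, 0], 0], [[0, 0, 0], 0], [[0, 0, 0], 0], [[0, 0, 0], 0], [[0, 0, 0], 0], [[0, 0, 0], 0], [[0, 0, 0], 0]], "grip": 1, "grip_force": 30}}

```text
time_s: 71.35
eef_pos: [576.1, 319.7, 28.4]
tool_rot: [[1.0, 0.0, 0.0], [0.0, -1.0, 0.0], [0.0, -0.0, -1.0]]
force: [-0.2, 0.7, 3.0]
opening: 25.7
grip_force: 30.0
```

>>> {"method": "drive_tool", "body": {"motion": [[[0, 0, 0], 0], [[0, 0, -0.004], 0], [[0, 0, -0.012], 0], [[0, 0, -0.022], 0], [[0, 0, -0.028], 0], [[0, 0, -0.026], 0], [[0, 0, -0.018], 0], [[0, 0, -0.006], 0]]}}

```text
time_s: 72.02
eef_pos: [577.2, 320.3, 148.1]
tool_rot: [[1.0, 0.001, 0.004], [0.0, -1.0, 0.002], [0.004, -0.002, -1.0]]
force: [1.3, 1.0, -3.1]
opening: 26.1
grip_force: 30.0
```

>>> {"method": "drive_tool", "body": {"motion": [[[-0.006, 0.012, 0], 0], [[-0.016, 0.0315, 0], 0], [[-0.016, 0.0315, 0], 0], [[-0.016, 0.0315, 0], 0], [[-0.016, 0.0315, 0], 0], [[-0.016, 0.0315, 0], 0], [[-0.0137, 0.027, 0], 0], [[-0.007, 0.0128, 0], 0]]}}

```text
time_s: 72.68
eef_pos: [466.1, 107.6, 142.9]
tool_rot: [[1.0, -0.0, -0.003], [-0.0, -1.0, -0.001], [-0.003, 0.001, -1.0]]
force: [0.5, -0.2, -3.4]
opening: 25.8
grip_force: 30.0
```

>>> {"method": "drive_tool", "body": {"motion": [[[0, 0, 0], 0], [[0, 0, 0], 0], [[0, 0, 0.006], 0], [[0, 0, 0.012], 0], [[0, 0, 0.012], 0], [[0, 0, 0.008], 0], [[0, 0, 0.002], 0], [[0, 0, 0], 0]]}}

```text
time_s: 73.35
eef_pos: [469.1, 110.6, 103.4]
tool_rot: [[1.0, 0.001, -0.002], [0.001, -1.0, -0.0], [-0.002, 0.0, -1.0]]
force: [-0.2, 0.6, -3.6]
opening: 25.5
grip_force: 30.0
```

```bash
python3 -c "
from h import *
shift(469.4,110.4,93,0)"
```

```text
t 73.35 pos [469.1 110.6 103.4] yaw 0.1 shift [ 0.4  0.2 10.4] turn 0.1 j6 100.4
```

>>> {"method": "drive_tool", "body": {"motion": [[[0, 0, 0.002], 0], [[0, 0, 0.002], 0], [[0, 0, 0.001], 0], [[0, 0, 0.001], 0], [[0, 0, 0.001], 0], [[0, 0, 0.001], 0], [[0, 0, 0], 0], [[0, 0, 0], 0]]}}

```text
time_s: 74.02
eef_pos: [469.4, 110.3, 96.2]
tool_rot: [[1.0, 0.0, 0.0], [0.0, -1.0, -0.0], [0.0, 0.0, -1.0]]
force: [-0.5, -0.6, -5.1]
opening: 26.0
grip_force: 30.0
```

>>> {"method": "drive_tool", "body": {"motion": [[[0, 0, 0.001], 0], [[0, 0, 0.001], 0], [[0, 0, 0], 0], [[0, 0, 0], 0], [[0, 0, 0], 0], [[0, 0, 0], 0], [[0, 0, 0], 0], [[0, 0, 0], 0]]}}

```text
time_s: 74.68
eef_pos: [469.4, 110.3, 94.3]
tool_rot: [[1.0, 0.0, 0.0], [0.0, -1.0, 0.0], [0.0, -0.0, -1.0]]
force: [-0.4, -0.3, -3.9]
opening: 25.8
grip_force: 30.0
```

>>> {"method": "drive_tool", "body": {"motion": [[[0, 0, 0.001], 0], [[0, 0, 0], 0], [[0, 0, 0], 0], [[0, 0, 0], 0], [[0, 0, 0], 0], [[0, 0, 0], 0], [[0, 0, 0], 0], [[0, 0, 0], 0]]}}

```text
time_s: 75.35
eef_pos: [469.5, 110.3, 93.4]
tool_rot: [[1.0, 0.001, 0.0], [0.001, -1.0, -0.0], [0.0, 0.0, -1.0]]
force: [0.0, -0.4, 3.7]
opening: 25.8
grip_force: 30.0
```

>>> {"method": "drive_tool", "body": {"motion": [[[0, 0, 0.001], 0], [[0, 0, 0], 0], [[0, 0, 0], 0], [[0, 0, 0], 0], [[0, 0, 0], 0], [[0, 0, 0], 0], [[0, 0, 0], 0], [[0, 0, 0], 0]]}}

```text
time_s: 76.02
eef_pos: [469.7, 110.4, 93.0]
tool_rot: [[1.0, 0.001, 0.0], [0.001, -1.0, -0.0], [0.0, 0.0, -1.0]]
force: [-5.4, -1.7, 17.1]
opening: 25.7
grip_force: 30.0
```

>>> {"method": "drive_tool", "body": {"motion": [[[0, 0, 0], 0], [[0, 0, 0], 0], [[0, 0, 0], 0], [[0, 0, 0], 0], [[0, 0, 0], 0], [[0, 0, 0], 0], [[0, 0, 0], 0], [[0, 0, 0], 0]], "grip": -0.3}}

```text
time_s: 76.68
eef_pos: [469.3, 110.3, 92.2]
tool_rot: [[1.0, 0.0, -0.0], [0.0, -1.0, 0.0], [-0.0, -0.0, -1.0]]
force: [-0.1, 0.2, 0.0]
opening: 59.5
grip_force: 0.0
```

>>> {"method": "drive_tool", "body": {"motion": [[[0, 0, -0.004], 0], [[0, 0, -0.012], 0], [[0, 0, -0.02], 0], [[0, 0, -0.022], 0], [[0, 0, -0.022], 0], [[0, 0, -0.016], 0], [[0, 0, -0.008], 0], [[0, 0, -0.004], 0]]}}

```text
time_s: 77.35
eef_pos: [469.9, 110.4, 201.5]
tool_rot: [[1.0, 0.0, 0.002], [0.0, -1.0, 0.0], [0.002, -0.0, -1.0]]
force: [0.4, -0.2, 0.7]
opening: 59.3
grip_force: 0.0
```

>>> {"method": "drive_tool", "body": {"motion": [[[0.012, 0.0061, 0], 0], [[0.029, 0.015, 0], 0], [[0.034, 0.0174, 0], 0], [[0.034, 0.0174, 0], 0], [[0.034, 0.0174, 0], 0], [[0.034, 0.0174, 0], 0], [[0.026, 0.0133, 0], 0], [[0.013, 0.0067, 0], 0]]}}

```text
time_s: 78.02
eef_pos: [688.1, -2.7, 198.1]
tool_rot: [[1.0, -0.001, -0.001], [-0.001, -1.0, -0.0], [-0.001, 0.0, -1.0]]
force: [-0.4, 0.0, 1.1]
opening: 58.9
grip_force: 0.0
```

>>> {"method": "drive_tool", "body": {"motion": [[[0, 0, 0], 0], [[0, 0, 0.01], 0], [[0, 0, 0.024], 0], [[0, 0, 0.03], 0], [[0, 0, 0.024], 0], [[0, 0, 0.01], 0], [[0, 0, 0.002], 0], [[0, 0, 0], 0]]}}

```text
time_s: 78.68
eef_pos: [684.8, -0.0, 99.8]
tool_rot: [[1.0, 0.001, -0.001], [0.001, -1.0, 0.0], [-0.001, -0.0, -1.0]]
force: [0.1, 0.2, -0.1]
opening: 59.3
grip_force: 0.0
```

```bash
python3 -c "
from h import *
shift(685.6,-0.2,28,0)"
```

```text
t 78.68 pos [684.8  -0.   99.8] yaw 0.0 shift [ 0.9  0.2 71.8] turn 0.0 j6 88.0
```

>>> {"method": "drive_tool", "body": {"motion": [[[0, 0, 0.01], 0], [[0, 0, 0.016], 0], [[0, 0, 0.018], 0], [[0, 0, 0.014], 0], [[0, 0, 0.008], 0], [[0, 0, 0.004], 0], [[0, 0, 0.001], 0], [[0, 0, 0], 0]]}}

```text
time_s: 79.35
eef_pos: [685.7, -0.3, 29.4]
tool_rot: [[1.0, 0.0, 0.0], [0.0, -1.0, 0.0], [0.0, -0.0, -1.0]]
force: [0.2, 0.4, -0.2]
opening: 59.3
grip_force: 0.0
```

>>> {"method": "drive_tool", "body": {"motion": [[[0, 0, 0], 0], [[0, 0, 0], 0], [[0, 0, 0], 0], [[0, 0, 0], 0], [[0, 0, 0], 0], [[0, 0, 0], 0], [[0, 0, 0], 0], [[0, 0, 0], 0]], "grip": 1}}

```text
time_s: 80.02
eef_pos: [685.6, -0.3, 29.5]
tool_rot: [[1.0, 0.001, 0.0], [0.001, -1.0, -0.0], [0.0, 0.0, -1.0]]
force: [-0.1, -0.8, 3.5]
opening: 26.0
grip_force: 30.0
```

>>> {"method": "drive_tool", "body": {"motion": [[[0, 0, 0], 0], [[0, 0, -0.004], 0], [[0, 0, -0.012], 0], [[0, 0, -0.024], 0], [[0, 0, -0.03], 0], [[0, 0, -0.028], 0], [[0, 0, -0.018], 0], [[0, 0, -0.006], 0]]}}

```text
time_s: 80.68
eef_pos: [686.9, -0.3, 155.4]
tool_rot: [[1.0, 0.0, 0.005], [0.0, -1.0, -0.0], [0.005, 0.0, -1.0]]
force: [0.9, 0.3, -2.3]
opening: 26.1
grip_force: 30.0
```

>>> {"method": "drive_tool", "body": {"motion": [[[-0.012, 0.0055, 0], 0], [[-0.029, 0.0131, 0], 0], [[-0.034, 0.0154, 0], 0], [[-0.034, 0.0154, 0], 0], [[-0.034, 0.0154, 0], 0], [[-0.034, 0.0154, 0], 0], [[-0.026, 0.0117, 0], 0], [[-0.013, 0.0059, 0], 0]]}}

```text
time_s: 81.35
eef_pos: [465.8, -98.7, 150.4]
tool_rot: [[1.0, -0.0, -0.002], [-0.0, -1.0, 0.0], [-0.002, -0.0, -1.0]]
force: [-0.5, 0.2, -2.3]
opening: 25.7
grip_force: 30.0
```

>>> {"method": "drive_tool", "body": {"motion": [[[0, 0, 0], 6.1], [[0, 0, 0], 6], [[0, 0, 0.008], 0], [[0, 0, 0.016], 0], [[0, 0, 0.016], 0], [[0, 0, 0.008], 0], [[0, 0, 0.002], 0], [[0, 0, 0], 0]]}}

```text
time_s: 82.02
eef_pos: [469.2, -98.0, 100.6]
tool_rot: [[0.978, -0.208, -0.001], [-0.208, -0.978, 0.0], [-0.002, -0.0, -1.0]]
force: [-0.0, -0.2, -2.5]
opening: 25.6
grip_force: 30.0
```

```bash
python3 -c "
from h import *
shift(469.1,-98.2,89,-12.1)"
```

```text
t 82.02 pos [469.2 -98.  100.6] yaw -12.0 shift [ 0.   0.2 11.6] turn 0.1 j6 87.4
```

>>> {"method": "drive_tool", "body": {"motion": [[[0, 0, 0.002], 0], [[0, 0, 0.002], 0], [[0, 0, 0.002], 0], [[0, 0, 0.001], 0], [[0, 0, 0.001], 0], [[0, 0, 0], 0], [[0, 0, 0], 0], [[0, 0, 0], 0]]}}

```text
time_s: 82.68
eef_pos: [469.5, -98.2, 93.3]
tool_rot: [[0.978, -0.209, 0.0], [-0.209, -0.978, -0.0], [0.0, -0.0, -1.0]]
force: [-0.4, -0.2, -3.0]
opening: 25.6
grip_force: 30.0
```

>>> {"method": "drive_tool", "body": {"motion": [[[0, 0, 0.001], 0], [[0, 0, 0.001], 0], [[0, 0, 0], 0], [[0, 0, 0], 0], [[0, 0, 0], 0], [[0, 0, 0], 0], [[0, 0, 0], 0], [[0, 0, 0], 0]]}}

```text
time_s: 83.35
eef_pos: [469.5, -98.2, 91.3]
tool_rot: [[0.978, -0.209, 0.0], [-0.209, -0.978, -0.0], [0.0, -0.0, -1.0]]
force: [0.6, 0.1, -2.9]
opening: 25.8
grip_force: 30.0
```

>>> {"method": "drive_tool", "body": {"motion": [[[0, 0, 0.001], 0], [[0, 0, 0], 0], [[0, 0, 0], 0], [[0, 0, 0], 0], [[0, 0, 0], 0], [[0, 0, 0], 0], [[0, 0, 0], 0], [[0, 0, 0], 0]]}}

```text
time_s: 84.02
eef_pos: [469.5, -98.2, 90.2]
tool_rot: [[0.978, -0.209, -0.0], [-0.209, -0.978, 0.0], [-0.0, -0.0, -1.0]]
force: [0.8, -0.4, -2.8]
opening: 25.8
grip_force: 30.0
```

>>> {"method": "drive_tool", "body": {"motion": [[[0, 0, 0.001], 0], [[0, 0, 0], 0], [[0, 0, 0], 0], [[0, 0, 0], 0], [[0, 0, 0], 0], [[0, 0, 0], 0], [[0, 0, 0], 0], [[0, 0, 0], 0]]}}

```text
time_s: 84.68
eef_pos: [469.8, -98.1, 89.5]
tool_rot: [[0.978, -0.209, 0.001], [-0.209, -0.978, 0.0], [0.0, -0.0, -1.0]]
force: [0.8, 5.9, 4.2]
opening: 25.6
grip_force: 30.0
```

>>> {"method": "drive_tool", "body": {"motion": [[[0, 0, 0.001], 0], [[0, 0, 0], 0], [[0, 0, 0], 0], [[0, 0, 0], 0], [[0, 0, 0], 0], [[0, 0, 0], 0], [[0, 0, 0], 0], [[0, 0, 0], 0]]}}

```text
time_s: 85.35
eef_pos: [469.9, -98.1, 89.3]
tool_rot: [[0.978, -0.209, 0.0], [-0.209, -0.978, 0.0], [0.0, -0.0, -1.0]]
force: [-7.1, 7.4, 24.4]
opening: 25.9
grip_force: 30.0
```

>>> {"method": "drive_tool", "body": {"motion": [[[0, 0, -0.001], 0], [[0, 0, 0], 0], [[0, 0, 0], 0], [[0, 0, 0], 0], [[0, 0, 0], 0], [[0, 0, 0], 0], [[0, 0, 0], 0], [[0, 0, 0], 0]], "grip": -0.3}}

```text
time_s: 86.02
eef_pos: [469.4, -98.2, 89.2]
tool_rot: [[0.978, -0.209, -0.0], [-0.209, -0.978, 0.0], [-0.0, -0.0, -1.0]]
force: [0.4, 0.7, -0.3]
opening: 59.5
grip_force: 0.0
```

>>> {"method": "drive_tool", "body": {"motion": [[[0, 0, -0.004], 0], [[0, 0, -0.012], 0], [[0, 0, -0.02], 0], [[0, 0, -0.026], 0], [[0, 0, -0.026], 0], [[0, 0, -0.026], -6], [[0, 0, -0.02], -6], [[0, 0, -0.01], 0]]}}

```text
time_s: 86.68
eef_pos: [470.4, -98.4, 236.1]
tool_rot: [[1.0, 0.004, 0.003], [0.004, -1.0, -0.001], [0.003, 0.001, -1.0]]
force: [0.3, -0.2, 1.0]
opening: 59.2
grip_force: 0.0
```

>>> {"method": "drive_tool", "body": {"motion": [[[0.004, 0.012, 0], 0], [[0.008, 0.024, 0], 0], [[0.01, 0.03, 0], 0], [[0.01, 0.03, 0], 0], [[0.01, 0.03, 0], 0], [[0.01, 0.03, 0], 0], [[0.008, 0.024, 0], 0], [[0.004, 0.012, 0], 0]]}}

```text
time_s: 87.35
eef_pos: [533.3, -293.2, 231.4]
tool_rot: [[1.0, -0.006, -0.001], [-0.006, -1.0, 0.001], [-0.001, -0.001, -1.0]]
force: [-0.1, 0.3, -0.2]
opening: 59.5
grip_force: 0.0
```

```bash
python3 - <<'E'
from look import *
print("LC",fit({"top":t},caul(140)+[ply(140,-34)],[469.4,110.4,64,0],[0,1,3]))
print("LC alone",fit({"top":t},caul(140,False),[469.4,110.4,64,0],[0,1,3]))
print("SC",fit({"top":t},caul(95),[469.2,-98.2,59,-12],[0,1,3]),fit({"top":t},caul(95,False),[469.2,-98.2,59,-12],[0,1,3]))
s=optics.grab_frame("side")
A=cv2.resize(t[170:265,255:375],None,fx=4,fy=4,interpolation=cv2.INTER_CUBIC);B=cv2.resize(s[160:280,260:400],None,fx=2.3,fy=2.3,interpolation=cv2.INTER_CUBIC)
A=A[:380];B=cv2.resize(B,(B.shape[1]*380//B.shape[0],380));cv2.imwrite("pics/fin.png",np.hstack([A,B])[:,:800])
E
```

```text
LC (array([470. , 110.2,  64. ,   2. ]), np.float64(0.942))
LC alone (array([469. , 110.1,  64. ,   2. ]), np.float64(0.944))
SC (array([469.9, -97.7,  59. , -11.5]), np.float64(0.783)) (array([469.9, -97.7,  59. , -11.6]), np.float64(0.788))
```

View pics/fin.png

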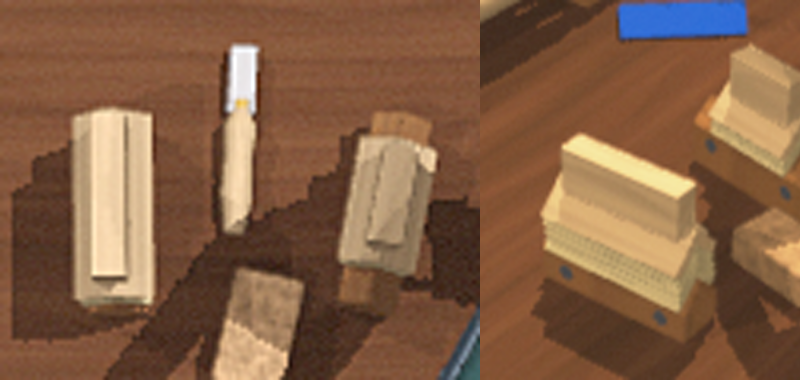

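```bash
python3 -c "
from workcell import r
print(r.sign_off())"
```

```text
the job is handed in; nothing more can be done
None
```

I nested all four loose plies (three long, one short) on their own stacks, seated both cauls back on top and handed the job in at about 87 s; the hand-in returned no verdict. My last camera check put both cauls within about 1 mm of flush, though it read the long caul about 2° off parallel (limit about 3.4°).

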